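Run a nested batch of drawn covers over the checking fixture

ROBOT

A 6-joint arm with a two-finger parallel gripper is mounted at the origin on a cart in front of the work surface, level with it; the furniture and walls round the work are solid. World frame = base frame: x ahead of the robot, y to its left, z up, the work surface at z = 0. Lengths are in m, angles in rad, forces in N, time in s.
With the tool pointing down it reaches from about 0.375 to 0.9 m from the base axis. Payload 3.1 kg.
Tool frame: the origin (TCP) lies on the centre line of the jaws, within the pads' length; the fingertips stand 19 mm ahead of it and the grasp point (between the pads) is the TCP; z points along the fingers, y is the line along which they close (so a half turn about z gives the same grasp; the last joint's range is limited). The gripper opens to 85 mm and grips with 20 to 120 N. Pads are 22 mm wide; open, the fingers measure 114 mm over their backs; the gripper's body (76 mm by 85 mm) begins 54 mm behind the grasp point. The pads swing forward as they close: fully open they stand 13 mm farther back than shut.
Start: joints at [-1.409, 0.527, 1.433, -0, 1.181, -0.178], TCP at [0.208, -0.589, 0.25] pointing down, gripper open.
Joint ranges: [-3.08, 3.08], [-0.75, 2.2], [0.22, 2.44], [-1.43, 4.57], [0, 2.65], [-2.85, 2.85]. Speed limits (rad/s): [2.79, 2.79, 3.14, 3.14, 3.14, 3.14].

INTERFACE

Orientations are given as a unit quaternion [x, y, z, w].
In Python, from station import manip gives the robot as it stands.
- The arm moves only by the tool servo_tool, never from a script. Its argument "rows" is a list that holds one entry, the list of rows, each a list of 7 numbers: the turn, a rotation vector about the tool's x, y, z in degrees, then the shift along the tool's x, y, z in m, then the gripper command: -1 is shut, 1 is fully open, values between are in proportion. In form: [[[wx, wy, wz, tx, ty, tz, jaw], ...]]. A call has 1 to 8 rows; each row shifts and turns the commanded pose from where the row before left it, along the tool's axes as they then stand; what a row does not reach is not made up. A row lasts 1/12 s, in which the tool goes at most 41.7 mm and 7.16 degrees, less where a joint would pass 70% of its speed; a pose out of reach is approached as far as the arm can. A call is refused whole if a number of a shift passes 0.0417 or a number of a turn 7.16, either way. A call with a gripper value outside its range is refused whole. The fingers move at their own pace and stop on an object; "squeeze" is the grip in N (left out, the last holds). Time passes only in rows, so rows that do not move let the fingers close. It gives the time, the measured TCP pose, the force, the opening and the grip force at its end, in the units of the state.
- manip.sense(): the state, without advancing time (a new reading comes with each control period).
- manip.snapshot(name): name is "scene" or "top" or "wrist"; returns the picture (480x640x3 uint8, blue, green, red); there is no depth.
- manip.camera_info(name): a dict with "K" (3x3 intrinsics, pixels), "camera_from_world" (4x4, takes a point from world to camera coordinates). Camera axes: x right, y down, z forward; pixel columns grow to the right and rows downward; lengths in m; the calibration is good to about 2 mm. The wrist camera is an equidistant fisheye: a pixel r from the principal point sees the ray r / f radians off the axis. A picture is of the moment at which its call begins: read the wrist's pose just before it. camera_info takes no time and is no camera call; for the wrist camera it gives the pose at the moment of the call.
- manip.sign_off(): hands the job in; it is judged then, once.
The state is a dict: "t": time; "q": joint angles; "qd": joint speeds; "tau": joint torques, N m; "tcp_pos": TCP position; "tool_rot": TCP orientation; "force": force on the tool from outside, world axes, zero at the start; "ft_torque": the same for the moment, N m; "finger_gap": opening from 0.0 (shut) to 1.0 (fully open); "gripper_force": force on a finger pad.
Only numpy, scipy, OpenCV 4.12 (cv2) and the standard library are available. Lean on these libraries where they do the work, as an engineer would, in place of code of your own. Each camera call takes 0.05 s, during which the arm holds its last target. There are 200 camera calls.

TASK

The drawn steel covers come nested in the grey cradle and each must be checked: one at a time, lift only the top cover off the stack without pulling up the one below, set it in the fixture's nest, swing the toggle clamp fully shut on it and leave it clamped with fingers off the cover for at least 2 seconds while the gauge reads it. Then open the clamp and put the cover in the green cradle, the covers nested one in another there, until the grey cradle and the fixture are empty. The clamp may be found open, shut or half-way; leave the tools lying by alone.

Things in the scene. Friction and masses are not known exactly. Their poses are not given: they have to be found in the camera images.
- cover_3_centre (a point): Centre (16 mm above the underside) of cover_3, the third and top one of the stack, which holds two covers or three: if cover_3 is absent it is None from the start. An open-topped drawn steel pan, 60 mm (its x) x 100 mm (its y) x 32 mm high, 0.11 to 0.18 kg, z up; a half turn about z makes no difference. Floor 2 mm thick, 36 x 76 mm; the walls flare outward by 14 degrees.
- cover_2_centre (a point): Centre (16 mm above the underside) of cover_2, the second from below of the stack. An open-topped drawn steel pan, 60 mm (its x) x 100 mm (its y) x 32 mm high, 0.11 to 0.18 kg, z up; a half turn about z makes no difference. Floor 2 mm thick, 36 x 76 mm; the walls flare outward by 14 degrees.
- cover_1_centre (a point): Centre (16 mm above the underside) of cover_1, the lowest of the stack. An open-topped drawn steel pan, 60 mm (its x) x 100 mm (its y) x 32 mm high, 0.11 to 0.18 kg, z up; a half turn about z makes no difference. Floor 2 mm thick, 36 x 76 mm; the walls flare outward by 14 degrees.
- cover_3: cover_3, origin under its centre. Round the top of every cover runs a turned-down rim with upright outer faces 14 mm high (2 to 16 mm above the centre), 60 mm apart across x: grip it there across x. Nested covers lie 14 mm apart, rim standing on rim, with 1.4 mm of play: fingers that reach deeper than 14 mm below the top edge grip the next cover too.
- cover_2: cover_2, origin under its centre.
- cover_1: cover_1, origin under its centre.
- in_cradle_seat (a point): Seat centre of the grey cradle (fixed, plate 84 x 124 x 12 mm), at the underside of the lowest cover, 12.5 mm above the bench; y along the covers' long side. Four sloping locators stand 12 mm above the seat, with 1.5 mm of play round a cover's foot; they end 6 mm below the rim of the lowest cover.
- out_cradle_seat (a point): The same point of the green cradle: same shape and size, loose on the bench, 0.6 kg.
- nest (a point): Centre of the rest face of the fixture's nest, 18 mm above the bench, where a cover's underside lies; y along the cover's long side, towards the clamp. Four sloping locators 12 mm high as in the cradles. The fixture is fixed. The nest's x axis is parallel to the clamp's pins.
- clamp_handle (a joint): Handle of the toggle clamp, rad: 0 shut (handle nearly upright, arm level over the nest, its spring plunger pressing about 3 N on the middle of the cover's floor), 1.3 open (handle leaning back along the nest's +y, arm upright beyond the cover's +y end). Below about 1.1 the arm is in the way over the nest. It stays where it is left (friction 0.42 N m, 5 N at the grip).
- clamp_grip (a point): Middle of the red T-grip, a round bar 18 mm thick and 32 mm long along the nest's x, across the end of the handle, 88 mm from its pin; gripped from above on its two flat ends it turns between the fingers as the handle swings. Shut it stands about 138 mm above the bench, open about 67 mm.
- clamp_pivot (a point): Pin of the handle, 50 mm above the bench, 96 mm from the nest's centre along the nest's +y; its axis is the nest's x. At joint value q the T-grip lies 88 mm from it, leaning q + 0.08 rad from upright towards the nest's +y.
- clamp_arm: Clamp arm with its rubber-tipped spring plunger; origin at its pin, 74 mm from the nest's centre along +y, 68 mm above the bench. It moves with the handle; with the handle open it reaches about 150 mm above the bench.
- deburr_mid (a point): Middle of a loose blue deburring tool, 16 x 147 x 15 mm, lying by; to be left alone.
- plug_mid (a point): Middle of a loose black plug gauge, 112 x 27 x 24 mm, lying by in some runs; to be left alone.
Not all that is in view belongs to the job. Leave any red look-alike of the cover_3 alone.

How it is judged:
By the outcome, as a careful person would: the job done as asked, in the order asked, and still so for the second after the job is handed in, with the robot touching nothing.
Of cover_3, plug_gauge_0 only 1 to 2 are there at a start; the rules pass over those that are not, and their reading is None.
At some moment in a run one of out_cradle may be knocked a few centimetres aside while the robot is not near it.
Once in a run the grip may slacken for a moment while it holds something.
It also fails if it takes over 210 s, if anything falls off the work surface, if the arm or the gripper's body presses on something with over 40 N, if the wrist force passes 120 N, or if a joint passes its speed limit or range.

## Working session

There is one attempt and no reset: what is moved stays moved. The work goes in short steps, Python scripts to look and compute and a tool call to move; the robot and the scene stay as the last step left them, time stands still between calls to the robot, and variables do not carry over. Pictures are saved under pics/ and viewed, at most 14 in all, crops included, and the job is handed in when it is done.

Besides the shell and the picture viewer there is one more tool, called after "Request:" as name(argument=value, ...), one argument or row to a line, values as JSON. servo_tool: Moves the arm, as the interface text tells. Its arguments: {"type":"object","properties":{"rows":{"type":"array","items":{"type":"array","items":{"type":"array","items":{"type":"number"}}}},"squeeze":{"type":"number"}},"required":["rows"]}

```bash
ls; mkdir -p pics; python3 - <<'E'
from station import manip
import cv2, numpy as np
np.set_printoptions(precision=4,suppress=True)
s=manip.sense(); print({k:np.round(v,3) for k,v in s.items()})
for n in ["scene","top"]:
    cv2.imwrite(f"pics/{n}0.png",manip.snapshot(n))
for n in ["scene","top","wrist"]:
    c=manip.camera_info(n); print(n,np.array(c["K"]),np.array(c["camera_from_world"]),[k for k in c])
E
```

```text
pics
{'t': np.float64(0.0), 'q': array([-1.409,  0.528,  1.434,  0.   ,  1.181, -0.178]), 'qd': array([-0.   , -0.001,  0.001, -0.001, -0.001,  0.   ]), 'tau': array([  0.   , -44.234, -17.802,  -0.   ,   0.009,  -0.   ]), 'tcp_pos': array([ 0.208, -0.589,  0.249]), 'tool_rot': array([ 0.986,  0.169,  0.   , -0.001]), 'force': array([-0.052,  0.567, -0.646]), 'ft_torque': array([ 0.011, -0.004,  0.043]), 'gripper_force': np.float64(0.0), 'finger_gap': np.float64(0.999)}
scene [[536.3359   0.     306.619 ]
 [  0.     536.3359 239.3687]
 [  0.       0.       1.    ]] [[ 0.5942 -0.8043 -0.0006 -0.3605]
 [-0.4986 -0.3677 -0.785   0.2979]
 [ 0.6311  0.4667 -0.6195  0.907 ]
 [ 0.      0.      0.      1.    ]] ['K', 'camera_from_world']
top [[559.6475   0.     324.2079]
 [  0.     559.6475 228.8334]
 [  0.       0.       1.    ]] [[-0.0057 -0.9999  0.0148 -0.104 ]
 [-0.9818  0.0028 -0.19    0.5291]
 [ 0.1899 -0.0156 -0.9817  1.347 ]
 [ 0.      0.      0.      1.    ]] ['K', 'camera_from_world']
wrist [[371.6483   0.     322.3401]
 [  0.     371.6483 241.2909]
 [  0.       0.       1.    ]] [[ 0.3326 -0.9431 -0.0029 -0.6227]
 [-0.8947 -0.3165  0.315  -0.0405]
 [-0.298  -0.1022 -0.9491  0.3819]
 [ 0.      0.      0.      1.    ]] ['K', 'camera_from_world']
```

View pics/scene0.png

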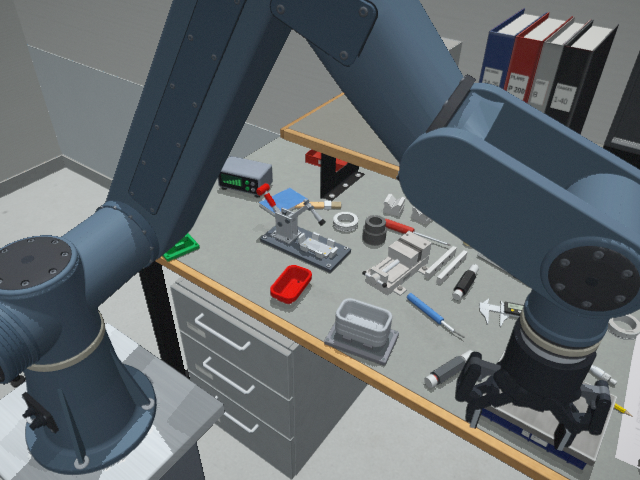

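View pics/top0.png

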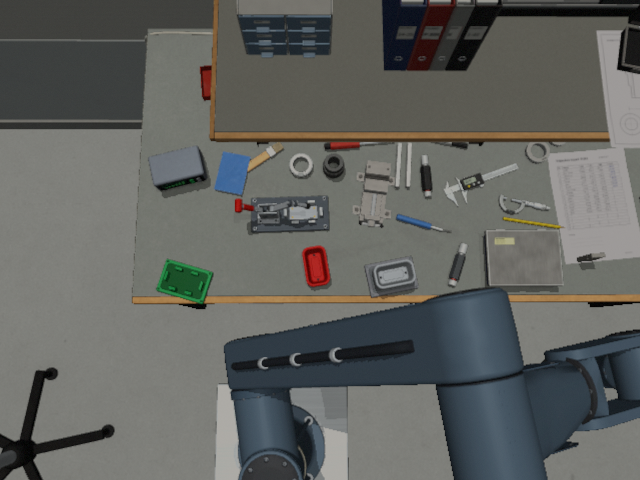

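Scene: the grey cradle with its stack is at top (393,275), the red look-alike at (316,267) is to be left alone, the nest is near (305,212), the T-grip at (243,206), the green cradle at (185,281), the plug gauge perhaps at (458,264) and the deburr tool at (422,222). I choose the grey stack and check it in a crop.

```bash
cat > h.py <<'E'
from station import manip
import cv2, numpy as np
np.set_printoptions(precision=4,suppress=True)
def cam(n):
    c=manip.camera_info(n); return np.array(c["K"]),np.array(c["camera_from_world"])
def ray(n,u,v,kt=None):
    K,T=kt or cam(n); x=(u-K[0,2])/K[0,0]; y=(v-K[1,2])/K[1,1]
    if n=="wrist":
        r=np.hypot(x,y); d=np.array([x/r*np.sin(r),y/r*np.sin(r),np.cos(r)]) if r>0 else np.array([0,0,1.])
    else: d=np.array([x,y,1.])
    R=T[:3,:3]; return -R.T@T[:3,3], R.T@d
def px(n,u,v,z,kt=None):
    o,d=ray(n,u,v,kt); return o+d*(z-o[2])/d[2]
def proj(n,p,kt=None):
    K,T=kt or cam(n); c=T[:3,:3]@np.array(p)+T[:3,3]
    if n=="wrist":
        th=np.arctan2(np.hypot(c[0],c[1]),c[2]); r=np.hypot(c[0],c[1]); x,y=c[0]/r*th,c[1]/r*th
    else: x,y=c[0]/c[2],c[1]/c[2]
    return np.array([K[0,0]*x+K[0,2],K[1,1]*y+K[1,2]])
def crop(img,u0,v0,u1,v1,k,name):
    cv2.imwrite(name,cv2.resize(img[v0:v1,u0:u1],None,fx=k,fy=k,interpolation=cv2.INTER_CUBIC))
E
python3 - <<'E'
from h import *
a=cv2.imread("pics/top0.png"); b=cv2.imread("pics/scene0.png")
r=lambda i,u0,v0,u1,v1,k:cv2.resize(i[v0:v1,u0:u1],None,fx=k,fy=k,interpolation=cv2.INTER_CUBIC)
o=np.zeros((600,800,3),np.uint8)
o[:300,:400]=r(a,230,180,330,255,4)   # fixture
o[:300,400:]=r(a,345,230,445,305,4)   # grey
o[300:,:400]=r(b,240,180,360,270,4)[:300,:400] # fixture scene
o[300:,400:]=r(b,310,285,410,360,4)
cv2.imwrite("pics/c1.png",o)
print(cam("wrist")[1])
for n,u,v,z in [("grey",393,275,.0),("nest",305,212,.018),("grip",243,206,.09),("green",185,281,.0125),("red",316,267,.0)]: print(n,px("top",u,v,z))
E
```

```text
[[ 0.3326 -0.9431 -0.0029 -0.6227]
 [-0.8947 -0.3165  0.315  -0.0405]
 [-0.298  -0.1022 -0.9491  0.3819]
 [ 0.      0.      0.      1.    ]]
grey [ 0.4179 -0.2822  0.    ]
nest [ 0.5794 -0.0576  0.018 ]
grip [0.5786 0.0925 0.09  ]
green [0.4035 0.2441 0.0125]
red [ 0.4392 -0.0855  0.    ]
```

View pics/c1.png

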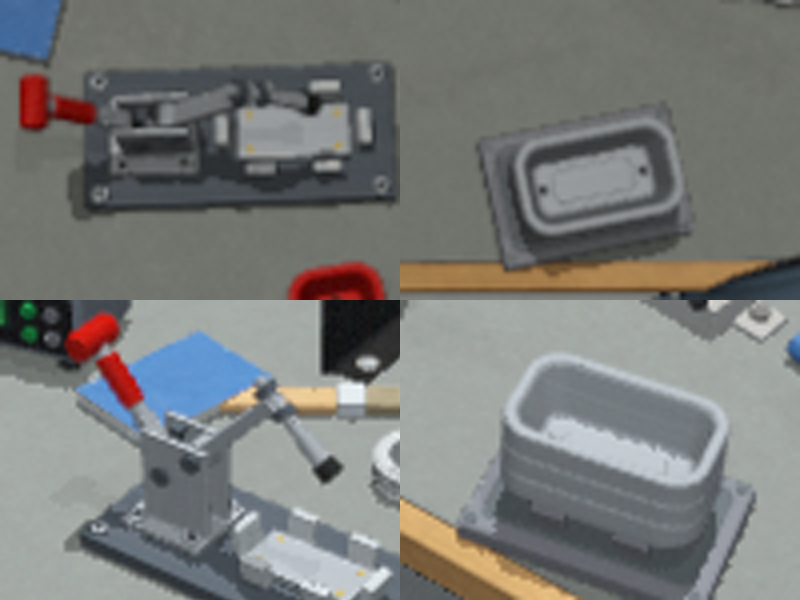

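The crop shows a stack of three rims, so cover_3 is present. The clamp is half-way, with its arm over the nest, and the nest is empty.

```bash
cat >> h.py <<'E'
def top(c,z,ox,oy,k=4): return px("top",ox+c[0]/k,oy+c[1]/k,z)
E
python3 - <<'E'
from h import *
d=lambda a,b:np.degrees(np.arctan2((b-a)[1],(b-a)[0]))
P=[top(c,.012,345,230) for c in [(477,142),(665,100),(692,227),(508,270)]]
print("grey",np.mean(P,0),d(P[1],P[0]),d(P[2],P[3]),[np.linalg.norm(P[i]-P[(i+1)%4]) for i in range(4)])
print("rim",top((599,177),.0725,345,230))
P=[top(c,.018,230,180) for c in [(240,108),(347,103),(350,155),(234,158)]]
print("nest",np.mean(P,0),d(P[1],P[0]),d(P[2],P[3]))
P=[top(c,.012,230,180) for c in [(88,72),(393,62),(85,208),(398,196)]]
print("base",d(P[1],P[0]),d(P[3],P[2]),np.mean(P,0))
for z in (.08,.1,.12,.13): print("grip",z,top((33,102),z,230,180))
K,T=cam("wrist"); c=-T[:3,:3].T@T[:3,3]; print("wristcam",c, manip.sense()["tcp_pos"], "axis",T[2,:3],"right",T[0,:3])
E
```

```text
grey [ 0.4128 -0.531   0.012 ] 102.26482140432152 102.62408960654697 [np.float64(0.12510715213413753), np.float64(0.0820474466004651), np.float64(0.12145264001441802), np.float64(0.08262367029403875)]
rim [ 0.4108 -0.5203  0.0725]
nest [ 0.5775 -0.0529  0.018 ] 92.62223158464168 91.36888004610653
base 91.8258479242831 92.07362080874628 [ 0.5768 -0.0195  0.012 ]
grip 0.08 [0.5822 0.1055 0.08  ]
grip 0.1 [0.5775 0.1027 0.1   ]
grip 0.12 [0.5727 0.0998 0.12  ]
grip 0.13 [0.5704 0.0984 0.13  ]
wristcam [ 0.2847 -0.5611  0.3734] [ 0.2082 -0.5887  0.2494] axis [-0.298  -0.1022 -0.9491] right [ 0.3326 -0.9431 -0.0029]
```

```bash
python3 - <<'E'
from h import *
d=lambda a,b:np.degrees(np.arctan2((b-a)[1],(b-a)[0]))
P=[top(c,.012,245,230) for c in [(477,142),(665,100),(692,227),(508,270)]]
print("grey",np.mean(P,0),d(P[1],P[0]),d(P[2],P[3]))
print("rim",top((599,177),.0725,245,230))
n=np.array([.577,-.053]); a=np.radians(91.9); y=np.array([np.cos(a),np.sin(a)])
for q in np.arange(0.2,1.0,.1):
    p=np.r_[n+y*(.096+.088*np.sin(q+.08)),.05+.088*np.cos(q+.08)]; print(round(q,1),p,proj("top",p),proj("scene",p))
E
```

```text
grey [ 0.4138 -0.2765  0.012 ] 102.38915168082761 102.75509918603994
rim [ 0.4118 -0.2765  0.0725]
0.2 [0.573  0.0673 0.1346] [251.2326 203.9312] [273.9373 187.2769]
0.3 [0.5727 0.0756 0.1317] [247.8479 204.3331] [271.0769 187.2103]
0.4 [0.5725 0.0836 0.1281] [244.6572 204.8086] [268.3708 187.4895]
0.5 [0.5722 0.0911 0.1236] [241.6964 205.3515] [265.8459 188.1068]
0.6 [0.572  0.0983 0.1184] [238.9979 205.955 ] [263.5261 189.0504]
0.7 [0.5718 0.1048 0.1126] [236.5898 206.6113] [261.4326 190.3057]
0.8 [0.5716 0.1107 0.1061] [234.4959 207.3123] [259.5831 191.8549]
0.9 [0.5714 0.116  0.099 ] [232.7354 208.0496] [257.9926 193.6777]
```

Request:
servo_tool(
  rows=[
    [[0,0,-7.1,0,0,0,1],[0,0,-7.1,0,0,0,1],[0,0,-7.1,0,0,0,1],[0,0,-7.1,0,0,0,1],[0,0,-7.1,0,0,0,1],[0,0,-7.1,0,0,0,1],[0,0,-7.1,0,0,0,1],[0,0,-7.1,0,0,0,1]],
  ],
)

```text
t: 0.77
tcp_pos: [0.2083, -0.5888, 0.2497]
tool_rot: [0.785, 0.62, 0.0, -0.001]
force: [-0.0, 0.1, -0.5]
finger_gap: 1.005
gripper_force: 0.0
```

Request:
servo_tool(
  rows=[
    [[0,0,-7.1,0,0,0,1],[0,0,-7.1,0,0,0,1],[0,0,-1.4,0.033,0.019,0,1],[0,0,0,0.033,0.019,0,1],[0,0,0,0.033,0.019,0,1],[0,0,0,0.033,0.019,0,1],[0,0,0,0.033,0.019,0,1],[0,0,0,0.033,0.019,0,1]],
  ],
)

```text
t: 1.43
tcp_pos: [0.317, -0.3861, 0.25]
tool_rot: [0.696, 0.718, 0.0, -0.0]
force: [0.5, -0.3, -0.1]
finger_gap: 0.999
gripper_force: 0.0
```

Request:
servo_tool(
  rows=[
    [[0,0,0,0.033,0.019,0,1],[0,0,0,0.033,0.019,0,1],[0,0,0,0.033,0.019,0,1],[0,0,0,0.033,0.019,0,1],[0,0,0,0,0,0,1],[0,0,0,0,0,0,1]],
  ],
)

```text
t: 1.93
tcp_pos: [0.3887, -0.2516, 0.2501]
tool_rot: [0.694, 0.72, -0.0, -0.0]
force: [-0.6, -0.4, 0.2]
finger_gap: 1.001
gripper_force: 0.0
```

```bash
python3 - <<'E'
from h import *
kt=cam("wrist"); np.savez("w1.npz",K=kt[0],T=kt[1])
cv2.imwrite("pics/w1.png",manip.snapshot("wrist"))
print(manip.sense()["tcp_pos"],proj("wrist",[.412,-.2765,.0725],kt))
E
```

```text
[ 0.3885 -0.2532  0.2503] [348.5702 249.8616]
```

View pics/w1.png

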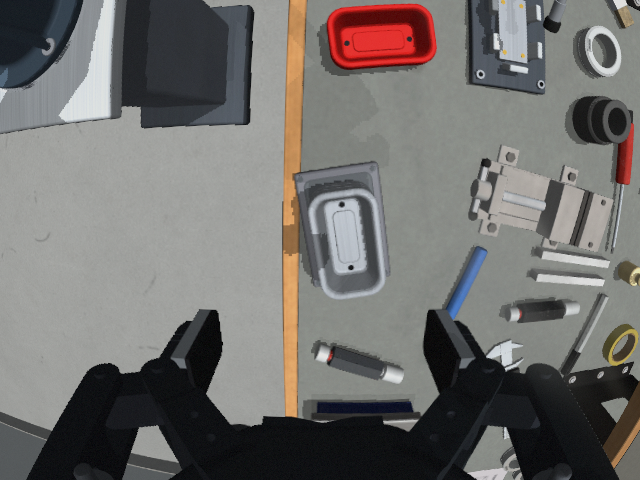

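The wrist view shows the grey stack at about (348,245). Rim edge middles are at (342,188), (358,298), (314,248) and (385,240). The plug gauge (358,362) and the blue tool (466,285) are clear of it.

```bash
python3 - <<'E'
from h import *
f=np.load("w1.npz"); kt=(f["K"],f["T"])
P=[px("wrist",u,v,.0725,kt) for u,v in [(342,188),(358,298),(314,248),(385,240)]]
print(P,np.mean(P[:2],0),np.mean(P[2:],0),np.linalg.norm(P[0]-P[1]),np.linalg.norm(P[2]-P[3]))
img=cv2.imread("pics/w1.png")
def rect(cx,cy,a,hx,hy,z,col):
    a=np.radians(a); X=np.array([np.cos(a),np.sin(a)]); Y=np.array([-X[1],X[0]])
    c=[proj("wrist",np.r_[np.array([cx,cy])+sx*hx*X+sy*hy*Y,z],kt) for sx,sy in[(1,1),(1,-1),(-1,-1),(-1,1)]]
    cv2.polylines(img4,[np.int32([( (p-[280,150])*5) for p in c])],True,col,1)
img4=cv2.resize(img[150:270+40,280:410],None,fx=5,fy=5,interpolation=cv2.INTER_CUBIC)[:600]
img4=cv2.resize(img[150:310,280:410],None,fx=5,fy=5,interpolation=cv2.INTER_CUBIC)
rect(.412,-.2765,12.5,.03,.05,.0725,(0,0,255))
rect(.412,-.2765,12.5,.042,.062,.012,(0,255,0))
img4=cv2.resize(img4,None,fx=.75,fy=.75)
cv2.imwrite("pics/o1.png",img4)
E
```

```text
[array([ 0.4036, -0.2228,  0.0725]), array([ 0.4235, -0.3227,  0.0725]), array([ 0.3821, -0.2759,  0.0725]), array([ 0.443 , -0.2664,  0.0725])] [ 0.4135 -0.2728  0.0725] [ 0.4126 -0.2711  0.0725] 0.10183717227111844 0.06160925322064285
```

View pics/o1.png

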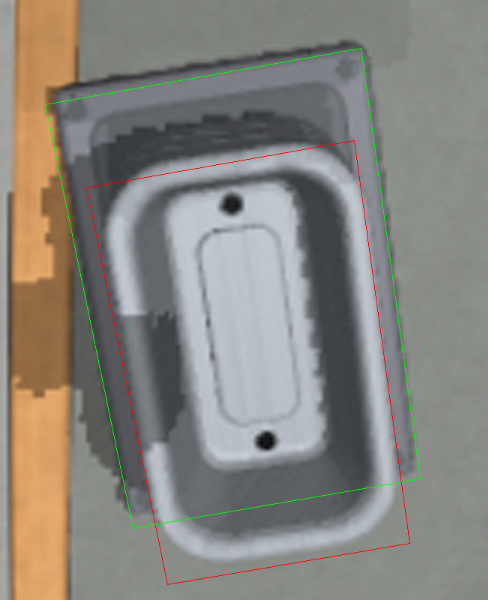

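The overlay puts the rim about 3 mm further in +y than my first estimate, at about (0.413,-0.273) and 12.5°. Now I go to the clamp grip.

Request:
servo_tool(
  rows=[
    [[0,0,0,0.0346,0.0195,0,1],[0,0,0,0.0346,0.0195,0,1],[0,0,0,0.0346,0.0195,0,1],[0,0,0,0.0346,0.0195,0,1],[0,0,0,0.0346,0.0195,0,1],[0,0,0,0.0346,0.0195,0,1],[0,0,0,0.0346,0.0195,0,1],[0,0,0,0.0346,0.0195,0,1]],
  ],
)

```text
t: 2.65
tcp_pos: [0.5364, 0.0279, 0.2502]
tool_rot: [0.696, 0.718, -0.0, 0.0]
force: [1.8, -0.6, 0.2]
finger_gap: 0.999
gripper_force: 0.0
```

Request:
servo_tool(
  rows=[
    [[0,0,0,0.0346,0.0195,0,1],[0,0,0,0.0346,0.0195,0,1],[0,0,0,0,0,0,1],[0,0,0,0,0,0,1],[0,0,0,0,0,0,1]],
  ],
)

```text
t: 3.07
tcp_pos: [0.5719, 0.097, 0.2497]
tool_rot: [0.696, 0.718, -0.001, -0.0]
force: [-0.9, 0.6, -0.2]
finger_gap: 1.0
gripper_force: 0.0
```

```bash
python3 - <<'E'
from h import *
kt=cam("wrist"); np.savez("w2.npz",K=kt[0],T=kt[1])
cv2.imwrite("pics/w2.png",manip.snapshot("wrist"))
print(manip.sense()["tcp_pos"],manip.sense()["tool_rot"],proj("wrist",[.572,.099,.118],kt),proj("wrist",[.577,-.053,.018],kt))
E
```

```text
[0.5716 0.0965 0.2499] [ 0.6963  0.7178 -0.0007 -0.0003] [323.0569 234.6897] [323.2628 336.9664]
```

View pics/w2.png

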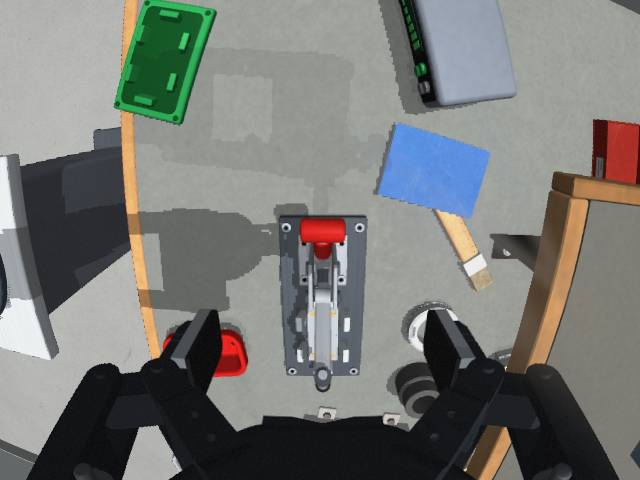

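The T-grip is at (323,230), 4 px from the prediction, so the clamp is at about q=0.6. The green cradle is at (165,62). Descend, grip and swing open.

Request:
servo_tool(
  rows=[
    [[0,0,0,0.004,0,0.033,1],[0,0,0,0,0,0.033,1],[0,0,0,0,0,0.033,1],[0,0,0,0,0,0.033,1],[0,0,0,0,0,0,-0.3],[0,0,0,0,0,0,-0.6],[0,0,0,0,0,0,-1],[0,0,0,0,0,0,-1]],
  ],
  squeeze=30,
)

```text
t: 3.78
tcp_pos: [0.5735, 0.1018, 0.1208]
tool_rot: [0.696, 0.718, 0.002, 0.002]
force: [0.6, 0.3, 0.6]
finger_gap: 0.454
gripper_force: 0.0
```

Request:
servo_tool(
  rows=[
    [[0,0,0,0,0,0,-1],[0,0,0,0,0,0,-1],[0,0,0,0,0,0,-1],[0,0,0,0,0,0,-1],[0,0,0,0,0,0,-1],[0,0,0,0,0,0,-1]],
  ],
)

```text
t: 4.28
tcp_pos: [0.5716, 0.1023, 0.1208]
tool_rot: [0.695, 0.719, 0.0, 0.001]
force: [-3.9, -1.3, 6.3]
finger_gap: 0.368
gripper_force: 33.3
```

Request:
servo_tool(
  rows=[
    [[0,0,0,0.0055,0,0.0051,-1],[0,0,0,0.005,0,0.0055,-1],[0,0,0,0.0046,0,0.0059,-1],[0,0,0,0.0041,0,0.0063,-1],[0,0,0,0.0035,0,0.0066,-1],[0,0,0,0.0029,0,0.0069,-1],[0,0,0,0.0023,0,0.0071,-1],[0,0,0,0,0,0,-1]],
  ],
)

```text
t: 4.95
tcp_pos: [0.5706, 0.1316, 0.0765]
tool_rot: [0.695, 0.719, 0.001, 0.0]
force: [-1.6, 3.4, 0.5]
finger_gap: 0.366
gripper_force: 36.5
```

Request:
servo_tool(
  rows=[
    [[0,0,0,0.0017,0,0.0073,-1],[0,0,0,0.0004,0,0.003,-1],[0,0,0,0,0,0,-1],[0,0,0,0,0,0,-1]],
  ],
)

```text
t: 5.28
tcp_pos: [0.5706, 0.1338, 0.0664]
tool_rot: [0.695, 0.719, 0.001, -0.0]
force: [-2.6, 4.7, 3.9]
finger_gap: 0.365
gripper_force: 37.9
```

Request:
servo_tool(
  rows=[
    [[0,0,0,0,0,0,0],[0,0,0,0,0,0,0.4],[0,0,0,0,0,0,1],[0,0,0,0,0,0,1],[0,0,0,0,0,0,1],[0,0,0,0,0,-0.03,1],[0,0,0,0,0,-0.04,1],[0,0,0,0,0,-0.04,1]],
  ],
)

```text
t: 5.95
tcp_pos: [0.5699, 0.1322, 0.1745]
tool_rot: [0.696, 0.718, -0.001, -0.001]
force: [1.3, 0.5, -0.4]
finger_gap: 0.998
gripper_force: 0.0
```

Request:
servo_tool(
  rows=[
    [[0,0,0,-0.0364,0,-0.0151,1],[0,0,0,-0.0364,0,-0.0151,1],[0,0,0,-0.0364,0,-0.0151,1],[0,0,0,-0.0364,0,-0.0151,1],[0,0,0,-0.0364,0,-0.0151,1],[0,0,0,0,0,0,1],[0,0,0,0,0,0,1],[0,0,0,0,0,0,1]],
  ],
)

```text
t: 6.62
tcp_pos: [0.5761, -0.0493, 0.2497]
tool_rot: [0.696, 0.718, -0.0, -0.001]
force: [-0.3, 0.9, -0.2]
finger_gap: 0.999
gripper_force: 0.0
```

```bash
python3 - <<'E'
from h import *
kt=cam("wrist"); np.savez("w3.npz",K=kt[0],T=kt[1])
i=manip.snapshot("wrist"); cv2.imwrite("pics/w3.png",i)
s=manip.sense(); print(s["tcp_pos"],s["tool_rot"])
c=proj("wrist",[.577,-.05,.018],kt); print(c)
u,v=int(c[0])-66,int(c[1])-60; print(u,v)
crop(i,u,v,u+132,v+100,6,"pics/c3.png")
E
```

```text
[ 0.5759 -0.0485  0.2493] [ 0.6954  0.7187 -0.0003 -0.0011]
[323.6163 207.3996]
257 147
```

View pics/c3.png

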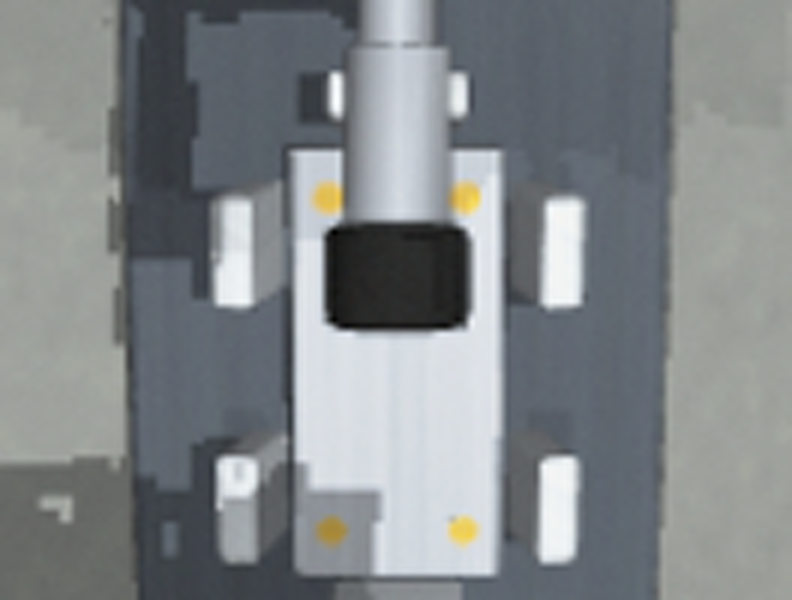

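The clamp is open. Nest face centre at full-picture pixel (323.2,207.6) gives (0.5766,-0.050) at yaw 92°. Next I find the fingertip length at a 60 mm gap by touching the bare bench.

Request:
servo_tool(
  rows=[
    [[0,0,0,-0.0293,-0.0275,0,0.42],[0,0,0,-0.0293,-0.0275,0,0.42],[0,0,0,-0.0293,-0.0275,0,0.42],[0,0,0,-0.0293,-0.0275,0,0.42],[0,0,0,0,0,0.04,0.42],[0,0,0,0,0,0.04,0.42],[0,0,0,0,0,0.04,0.42],[0,0,0,0,0,0.04,0.42]],
  ],
)

```text
t: 7.33
tcp_pos: [0.4704, -0.1688, 0.0886]
tool_rot: [0.695, 0.719, 0.0, 0.0]
force: [0.1, -1.2, 0.1]
finger_gap: 0.71
gripper_force: 0.0
```

Request:
servo_tool(
  rows=[
    [[0,0,0,0,0,0.04,0.42],[0,0,0,0,0,0.026,0.42],[0,0,0,0,0,0,0.42],[0,0,0,0,0,0,0.42],[0,0,0,0,0,0,0.42]],
  ],
)

```text
t: 7.75
tcp_pos: [0.4713, -0.1695, 0.0249]
tool_rot: [0.695, 0.719, 0.0, 0.0]
force: [0.8, -0.5, 1.2]
finger_gap: 0.71
gripper_force: 0.0
```

Request:
servo_tool(
  rows=[
    [[0,0,0,0,0,0.002,0.42],[0,0,0,0,0,0.002,0.42],[0,0,0,0,0,0.001,0.42],[0,0,0,0,0,0,0.42]],
  ],
)

```text
t: 8.08
tcp_pos: [0.4711, -0.1704, 0.0201]
tool_rot: [0.695, 0.719, 0.0, 0.001]
force: [0.2, -0.0, -0.2]
finger_gap: 0.708
gripper_force: 0.0
```

Request:
servo_tool(
  rows=[
    [[0,0,0,0,0,0.001,0.42],[0,0,0,0,0,0.001,0.42],[0,0,0,0,0,0,0.42]],
  ],
)

```text
t: 8.33
tcp_pos: [0.4705, -0.1702, 0.0171]
tool_rot: [0.696, 0.718, -0.0, -0.0]
force: [-0.4, 0.2, -0.2]
finger_gap: 0.714
gripper_force: 0.0
```

Request:
servo_tool(
  rows=[
    [[0,0,0,0,0,0.001,0.42],[0,0,0,0,0,0.001,0.42],[0,0,0,0,0,0,0.42]],
  ],
)

```text
t: 8.58
tcp_pos: [0.4705, -0.1701, 0.0149]
tool_rot: [0.696, 0.719, -0.0, -0.0]
force: [0.2, -0.1, 0.4]
finger_gap: 0.708
gripper_force: 0.0
```

Request:
servo_tool(
  rows=[
    [[0,0,0,0,0,0.001,0.42],[0,0,0,0,0,0.001,0.42],[0,0,0,0,0,0,0.42]],
  ],
)

```text
t: 8.83
tcp_pos: [0.4706, -0.1701, 0.0138]
tool_rot: [0.695, 0.719, 0.0, 0.0]
force: [-0.8, -0.2, 7.3]
finger_gap: 0.712
gripper_force: 3.7
```

Request:
servo_tool(
  rows=[
    [[0,0,0,0,0,0.001,0.42],[0,0,0,0,0,0.001,0.42],[0,0,0,0,0,0,0.42]],
  ],
)

```text
t: 9.08
tcp_pos: [0.4706, -0.1701, 0.0137]
tool_rot: [0.695, 0.719, 0.0, 0.001]
force: [-2.7, 0.7, 24.0]
finger_gap: 0.714
gripper_force: 12.2
```

Contact at TCP z 0.0138, so the tips stand 13.8 mm ahead of the TCP at a 60 mm gap. Going over the stack.

Request:
servo_tool(
  rows=[
    [[0,0,0,0,0,-0.039,0.7],[0,0,0,0,0,-0.04,0.7],[0,0,0,0,0,-0.04,0.7],[0,0,-5.2,0,0,-0.04,0.7],[0,0,-5.2,0,0,-0.04,0.7],[0,0,0,-0.022,-0.0196,-0.02,0.7],[0,0,0,-0.022,-0.0196,-0.02,0.7],[0,0,0,-0.022,-0.0196,0,0.7]],
  ],
)

```text
t: 9.75
tcp_pos: [0.4286, -0.249, 0.2545]
tool_rot: [0.627, 0.779, -0.0, 0.005]
force: [1.5, -0.4, 0.6]
finger_gap: 0.85
gripper_force: 0.0
```

Request:
servo_tool(
  rows=[
    [[0,0,0,-0.022,-0.0196,0,0.7],[0,0,0,0,0,0,0.7],[0,0,0,0,0,0,0.7],[0,0,0,0,0,0,0.7]],
  ],
)

```text
t: 10.08
tcp_pos: [0.4124, -0.2722, 0.2498]
tool_rot: [0.628, 0.778, 0.0, -0.001]
force: [0.3, 0.4, 0.0]
finger_gap: 0.85
gripper_force: 0.0
```

```bash
python3 - <<'E'
from h import *
kt=cam("wrist"); np.savez("w4.npz",K=kt[0],T=kt[1])
i=manip.snapshot("wrist"); cv2.imwrite("pics/w4.png",i)
s=manip.sense(); print(s["tcp_pos"],s["tool_rot"])
c=proj("wrist",[.413,-.273,.0725],kt); print(c)
u,v=int(c[0])-66,int(c[1])-70; print(u,v)
crop(i,u,v,u+132,v+120,5,"pics/c4.png")
E
```

```text
[ 0.4126 -0.2718  0.2497] [ 0.6274  0.7787  0.0003 -0.0007]
[322.9062 222.329 ]
256 152
```

View pics/c4.png

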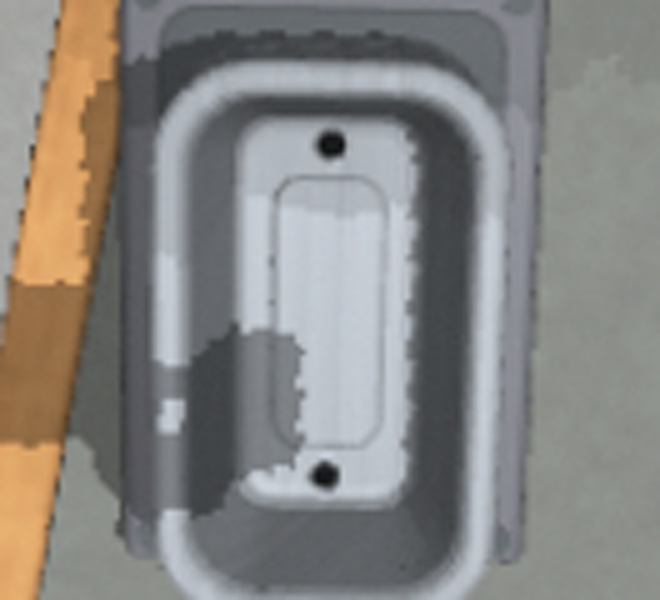

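```bash
python3 - <<'E'
from h import *
f=np.load("w4.npz"); kt=(f["K"],f["T"])
a=px("wrist",256+331/5,152+145/5,.0425,kt); b=px("wrist",256+325/5,152+475/5,.0425,kt)
print((a+b)/2,np.degrees(np.arctan2(*(a-b)[1::-1])))
t=px("wrist",256+331/5,152+60/5,.0725,kt); print("top edge",t)
l=px("wrist",256+155/5,152+310/5,.0725,kt); r=px("wrist",256+502/5,152+310/5,.0725,kt);print((l+r)/2,np.linalg.norm(l-r))
E
```

```text
[ 0.412  -0.2742  0.0425] 101.14496323760495
top edge [ 0.4021 -0.2251  0.0725]
[ 0.4105 -0.2661  0.0725] 0.05811061282403826
```

Request:
servo_tool(
  rows=[
    [[0,0,1.1,-0.002,-0.001,0.04,0.7],[0,0,0,0,0,0.04,0.7],[0,0,0,0,0,0.04,0.7],[0,0,0,0,0,0.03,0.7],[0,0,0,0,0,0.016,0.7],[0,0,0,0,0,0.008,0.7],[0,0,0,0,0,0,0.7],[0,0,0,0,0,0,0.7]],
  ],
  squeeze=40,
)

```text
t: 10.8
tcp_pos: [0.4127, -0.2745, 0.0762]
tool_rot: [0.634, 0.773, 0.0, -0.0]
force: [0.1, -1.0, 0.2]
finger_gap: 0.848
gripper_force: 0.0
```

Request:
servo_tool(
  rows=[
    [[0,0,0,0,0,0,0.3],[0,0,0,0,0,0,0.3],[0,0,0,0,0,0,0.3],[0,0,0,0,0,0,0.3],[0,0,0,0,0,0,0.3],[0,0,0,0,0,0,0.3]],
  ],
)

```text
t: 11.3
tcp_pos: [0.4129, -0.2754, 0.0777]
tool_rot: [0.635, 0.773, -0.0, 0.002]
force: [1.0, 1.4, 6.5]
finger_gap: 0.69
gripper_force: 44.0
```

Request:
servo_tool(
  rows=[
    [[0,0,0,0,0,-0.003,0.3],[0,0,0,0,0,-0.006,0.3],[0,0,0,0,0,-0.01,0.3],[0,0,0,0,0,-0.02,0.3],[0,0,0,0,0,-0.03,0.3],[0,0,0,0,0,-0.03,0.3],[0,0,0,0,0,0,0.3],[0,0,0,0,0,0,0.3]],
  ],
)

```text
t: 11.97
tcp_pos: [0.4129, -0.2758, 0.1773]
tool_rot: [0.635, 0.773, -0.0, 0.003]
force: [-0.6, -0.1, -2.5]
finger_gap: 0.688
gripper_force: 43.6
```

```bash
python3 - <<'E'
from h import *
a=manip.snapshot("scene"); s=manip.sense(); print(s["tcp_pos"],s["force"],s["finger_gap"])
crop(a,270,220,430,380,4,"pics/c5.png")
im=cv2.imread("pics/c5.png"); cv2.imwrite("pics/c5.png",im[:600])
E
```

```text
[ 0.4121 -0.2749  0.1759] [ 0.7203  0.3883 -2.1949] 0.6869904581752213
```

View pics/c5.png

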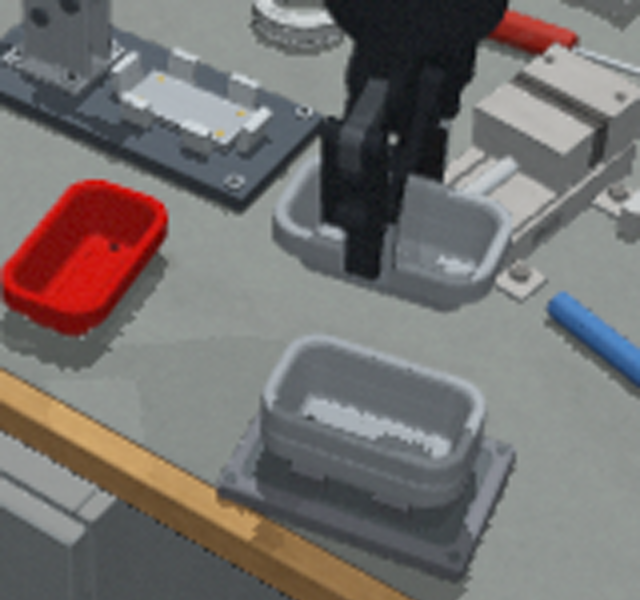

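One cover is lifted and two stay in the grey cradle. Move over the nest.

Request:
servo_tool(
  rows=[
    [[0,0,4.6,0,0,-0.01,0.3],[0,0,4.6,0,0,0,0.3],[0,0,0,0.0273,0.0215,0,0.3],[0,0,0,0.0273,0.0215,0,0.3],[0,0,0,0.0273,0.0215,0,0.3],[0,0,0,0.0273,0.0215,0,0.3],[0,0,0,0.0273,0.0215,0,0.3],[0,0,0,0.0273,0.0215,0,0.3]],
  ],
)

```text
t: 12.68
tcp_pos: [0.5349, -0.1049, 0.1833]
tool_rot: [0.695, 0.719, -0.001, -0.002]
force: [0.7, 0.4, -1.7]
finger_gap: 0.69
gripper_force: 43.7
```

Request:
servo_tool(
  rows=[
    [[0,0,0,0.0273,0.0215,0,0.3],[0,0,0,0.0273,0.0215,0,0.3],[0,0,0,0,0,0.03,0.3],[0,0,0,0,0,0.03,0.3],[0,0,0,0,0,0.02,0.3],[0,0,0,0,0,0,0.3],[0,0,0,0,0,0,0.3],[0,0,0,0,0,0,0.3]],
  ],
)

```text
t: 13.35
tcp_pos: [0.5763, -0.0507, 0.1049]
tool_rot: [0.695, 0.719, -0.0, -0.001]
force: [0.8, 0.4, -1.1]
finger_gap: 0.686
gripper_force: 49.6
```

```bash
cat >> h.py <<'E'
def to(x,y,z,yaw=None):
    s=manip.sense(); r=s["tool_rot"]; w=np.degrees(2*np.arctan2(r[1],r[0])); p=np.array(s["tcp_pos"])
    yw=yaw if yaw is not None else w; a=np.radians(yw); d=np.array([x,y])-p[:2]
    print("pos",p,"yaw",w,"F",s["force"],"gap",s["finger_gap"])
    print("wz",w-yw,"tx",d@[np.cos(a),np.sin(a)],"ty",d@[np.sin(a),-np.cos(a)],"tz",p[2]-z)
E
python3 -c "
from h import *
to(.5766,-.051,.0552,92)"
```

```text
pos [ 0.5763 -0.0507  0.1049] yaw 91.95491561426405 F [ 0.818   0.4191 -1.0742] gap 0.6856842079854765
wz -0.04508438573594731 tx -0.0002636885949233731 ty 0.00031857402317738104 tz 0.04967861792207949
```

Request:
servo_tool(
  rows=[
    [[0,0,0,0,0,0.015,0.3],[0,0,0,0,0,0.012,0.3],[0,0,0,0,0,0.008,0.3],[0,0,0,0,0,0.006,0.3],[0,0,0,0,0,0.005,0.3],[0,0,0,0,0,0.003,0.3],[0,0,0,0,0,0,0.3],[0,0,0,0,0,0,0.3]],
  ],
)

```text
t: 14.02
tcp_pos: [0.5768, -0.0481, 0.0628]
tool_rot: [0.695, 0.719, 0.002, -0.0]
force: [-7.6, 11.2, 40.0]
finger_gap: 0.694
gripper_force: 60.1
```

Request:
servo_tool(
  rows=[
    [[0,0,0,0,0,-0.01,0.3],[0,0,0,0,0,-0.006,0.3],[0,0,0,0.003,-0.001,0,0.3],[0,0,0,0,0,0,0.3],[0,0,0,0,0,0,0.3]],
  ],
)

```text
t: 14.43
tcp_pos: [0.5748, -0.0477, 0.0712]
tool_rot: [0.695, 0.719, -0.0, -0.001]
force: [-0.3, 0.4, -1.8]
finger_gap: 0.688
gripper_force: 55.4
```

```bash
python3 - <<'E'
from h import *
to(.5766,-.048,.0552,92)
kt=cam("wrist"); np.savez("w6.npz",K=kt[0],T=kt[1])
i=manip.snapshot("wrist"); cv2.imwrite("pics/w6.png",i)
crop(i,200,150,440,420,2.2,"pics/c6.png")
E
```

```text
pos [ 0.5748 -0.0477  0.0712] yaw 91.96404382167442 F [-0.3214  0.3839 -1.8028] gap 0.6875179137129961
wz -0.03595617832557707 tx -0.0003808233258613809 ty 0.0017580477273093685 tz 0.016012223130493358
```

View pics/c6.png

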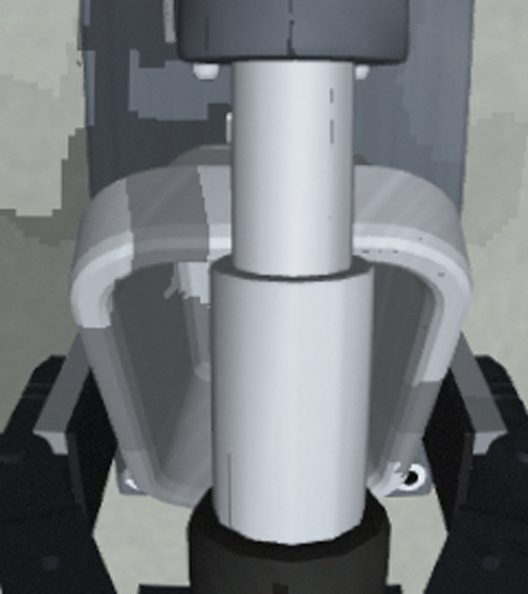

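```bash
python3 - <<'E'
from h import *
L=lambda n:(lambda f:(f["K"],f["T"]))(np.load(n))
a,b=L("w3.npz"),L("w6.npz")
for (p,q) in [((323.2,184.5),(332,391)),((323.2,155),(332,273))]:
    o1,d1=ray("wrist",*p,a); o2,d2=ray("wrist",*q,b)
    A=np.c_[d1,-d2]; t=np.linalg.lstsq(A,o2-o1,rcond=None)[0]; print(o1+d1*t[0],o2+d2*t[1],o2)
E
```

```text
[ 0.5751 -0.005   0.1509] [ 0.575  -0.005   0.1509] [0.5723 0.034  0.1952]
[0.5746 0.0125 0.1448] [0.5743 0.0124 0.1448] [0.5723 0.034  0.1952]
```

```bash
python3 - <<'E'
from h import *
f=np.load("w6.npz"); kt=(f["K"],f["T"])
for v in (225,230,238,245): print(v,px("wrist",323,150+v/2.2,.066,kt),"bottom")
for v in (150,158,165): print(v,px("wrist",323,150+v/2.2,.052,kt))
print(px("wrist",200+72/2.2,150+290/2.2,.066,kt),px("wrist",200+470/2.2,150+290/2.2,.066,kt))
E
```

```text
225 [ 0.5738 -0.013   0.066 ] bottom
230 [ 0.5739 -0.0139  0.066 ] bottom
238 [ 0.5739 -0.0153  0.066 ] bottom
245 [ 0.574  -0.0166  0.066 ] bottom
150 [ 0.5735 -0.0036  0.052 ]
158 [ 0.5736 -0.0051  0.052 ]
165 [ 0.5736 -0.0065  0.052 ]
[ 0.5391 -0.0265  0.066 ] [ 0.6095 -0.0241  0.066 ]
```

```bash
python3 - <<'E'
from h import *
for a,b in [((335.5,308.75),(338.75,273.75)),((392,315),(397.5,280))]:
    p=px("scene",*a,.066); print(p)
    for dz in (.08,.09,.1,.11,.12): print(dz,proj("scene",p+[0,0,dz]),b)
for h in (.035,.045,.057): print("tip",proj("scene",[.412-.978*h,-.275-.2*h,.1759-.0138]))
to(.5766,-.05,.05,92)
E
```

```text
[ 0.3959 -0.2235  0.066 ]
0.08 [336.9596 277.3184] (338.75, 273.75)
0.09 [337.1527 273.1603] (338.75, 273.75)
0.1 [337.3483 268.948 ] (338.75, 273.75)
0.11 [337.5465 264.6803] (338.75, 273.75)
0.12 [337.7473 260.3562] (338.75, 273.75)
[ 0.445  -0.3172  0.066 ]
0.08 [396.4288 283.4722] (397.5, 280)
0.09 [397.0151 279.2982] (397.5, 280)
0.1 [397.6092 275.069 ] (397.5, 280)
0.11 [398.2112 270.7836] (397.5, 280)
0.12 [398.8213 266.4407] (397.5, 280)
tip [359.8972 289.8641]
tip [357.8278 293.5808]
tip [355.3014 298.1187]
pos [ 0.5748 -0.0478  0.071 ] yaw 91.95836786305843 F [-0.5921 -0.295  -1.6906] gap 0.6889044942904561
wz -0.04163213694157264 tx -0.00231063982005723 ty 0.0017181378822851694 tz 0.021029925539410674
```

```bash
python3 - <<'E'
from h import *
f=np.load("w6.npz"); kt=(f["K"],f["T"])
for v,l,r in [(290,72,470),(325,80,463),(400,97,437)]:
    for z in np.arange(.05,.1,.005):
        a=px("wrist",200+l/2.2,150+v/2.2,z,kt);b=px("wrist",200+r/2.2,150+v/2.2,z,kt)
        if np.linalg.norm(a-b)<.0615: print(v,z,(a+b)/2,np.linalg.norm(a-b)); break
i=cv2.imread("pics/w6.png")
a=cv2.resize(i[200:400,210:430],None,fx=2.9,fy=2.9,interpolation=cv2.INTER_CUBIC)
s=manip.snapshot("scene"); cv2.imwrite("pics/s7.png",s)
b=cv2.resize(s[160:310,220:370],None,fx=4,fy=4,interpolation=cv2.INTER_CUBIC)
cv2.imwrite("pics/c7.png",b)
E
```

```text
290 0.08499999999999999 [ 0.574  -0.0166  0.085 ] 0.06009979875651077
325 0.08499999999999999 [ 0.5743 -0.0225  0.085 ] 0.058863528065998164
400 0.07499999999999998 [ 0.5742 -0.0424  0.075 ] 0.059485507443817254
```

View pics/c7.png

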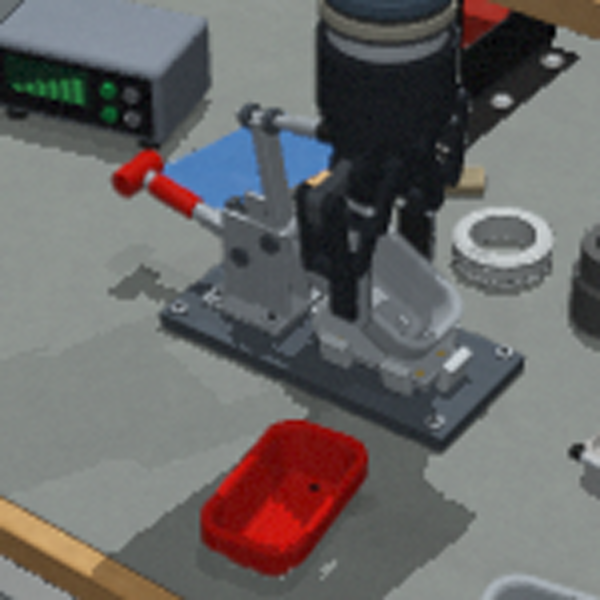

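The cover is tilted, with its +y end up. It was already seated at TCP z 0.063 and my +y shift levered it on a locator. Undo the shift and press gently so it levels.

Request:
servo_tool(
  rows=[
    [[0,0,0,-0.002,0.001,0,0.3],[0,0,0,-0.0015,0.0005,0,0.3],[0,0,0,0,0,0.002,0.3],[0,0,0,0,0,0.002,0.3],[0,0,0,0,0,0,0.3]],
  ],
  squeeze=20,
)

```text
t: 14.95
tcp_pos: [0.5767, -0.0513, 0.0675]
tool_rot: [0.695, 0.719, -0.0, -0.0]
force: [0.4, 0.1, -1.4]
finger_gap: 0.688
gripper_force: 55.3
```

Request:
servo_tool(
  rows=[
    [[0,0,0,0,0,0.002,0.3],[0,0,0,0,0,0.001,0.3],[0,0,0,0,0,0,0.3]],
  ],
)

```text
t: 15.2
tcp_pos: [0.5769, -0.0511, 0.0648]
tool_rot: [0.695, 0.719, -0.0, -0.0]
force: [-0.5, 0.2, -1.7]
finger_gap: 0.687
gripper_force: 55.3
```

Request:
servo_tool(
  rows=[
    [[0,0,0,0,0,0.002,0.3],[0,0,0,0,0,0.001,0.3],[0,0,0,0,0,0,0.3]],
  ],
)

```text
t: 15.45
tcp_pos: [0.5772, -0.0511, 0.0634]
tool_rot: [0.695, 0.719, 0.0, 0.0]
force: [-1.1, 1.4, 6.6]
finger_gap: 0.691
gripper_force: 56.4
```

Request:
servo_tool(
  rows=[
    [[0,0,0,0,0,0.002,0.3],[0,0,0,0,0,0,0.3]],
  ],
)

```text
t: 15.62
tcp_pos: [0.5772, -0.0509, 0.063]
tool_rot: [0.695, 0.719, 0.0, 0.0]
force: [-4.2, 1.8, 18.1]
finger_gap: 0.691
gripper_force: 57.6
```

The tilt probably came from the grip slackening during the transfer. I'll put the cover down on bare bench at about (0.46,0.07) to level it, then re-grip it.

Request:
servo_tool(
  rows=[
    [[0,0,0,0,0,-0.015,0.3],[0,0,0,0,0,-0.025,0.3],[0,0,0,0,0,-0.03,0.3],[0,0,0,0,0,-0.02,0.3],[0,0,0,0,-0.029,0,0.3],[0,0,0,0,-0.029,0,0.3],[0,0,0,0,-0.029,0,0.3],[0,0,0,0,-0.029,0,0.3]],
  ],
  squeeze=40,
)

```text
t: 16.28
tcp_pos: [0.4599, -0.0551, 0.1503]
tool_rot: [0.695, 0.719, 0.0, 0.0]
force: [-1.0, -0.2, -1.9]
finger_gap: 0.689
gripper_force: 48.7
```

Request:
servo_tool(
  rows=[
    [[0,0,0,0.03,0,0,0.3],[0,0,0,0.03,0,0,0.3],[0,0,0,0.03,0,0,0.3],[0,0,0,0.03,0,0.03,0.3],[0,0,0,0,0,0.03,0.3],[0,0,0,0,0,0.03,0.3],[0,0,0,0,0,0.01,0.3],[0,0,0,0,0,0,0.3]],
  ],
)

```text
t: 16.95
tcp_pos: [0.4557, 0.0644, 0.0487]
tool_rot: [0.695, 0.719, -0.002, -0.002]
force: [0.3, -0.4, -0.7]
finger_gap: 0.691
gripper_force: 48.6
```

Request:
servo_tool(
  rows=[
    [[0,0,0,0,0,0.003,0.3],[0,0,0,0,0,0.003,0.3],[0,0,0,0,0,0.001,0.3],[0,0,0,0,0,0,0.3]],
  ],
)

```text
t: 17.28
tcp_pos: [0.4578, 0.0638, 0.0445]
tool_rot: [0.695, 0.719, 0.001, 0.001]
force: [-0.3, 0.1, -1.5]
finger_gap: 0.687
gripper_force: 48.7
```

Request:
servo_tool(
  rows=[
    [[0,0,0,0,0,0,0.39],[0,0,0,0,0,0,0.42],[0,0,0,0,0,0,0.5],[0,0,0,0,0,0,0.7],[0,0,0,0,0,0,0.7],[0,0,0,0,0,0,0.7],[0,0,0,0,0,0,0.7],[0,0,0,0,0,0,0.7]],
  ],
)

```text
t: 17.95
tcp_pos: [0.457, 0.0642, 0.0436]
tool_rot: [0.695, 0.719, -0.0, -0.0]
force: [-0.2, 0.9, 0.6]
finger_gap: 0.851
gripper_force: 0.0
```

Request:
servo_tool(
  rows=[
    [[0,0,0,0,0,-0.02,0.7],[0,0,0,0,0,-0.04,0.7],[0,0,0,0,0,-0.04,0.7],[0,0,0,0,0,-0.04,0.7],[0,0,0,0,0,-0.04,0.7],[0,0,0,0,0,-0.027,0.7],[0,0,0,0,0,0,0.7],[0,0,0,0,0,0,0.7]],
  ],
)

```text
t: 18.62
tcp_pos: [0.4577, 0.0641, 0.2523]
tool_rot: [0.695, 0.719, 0.001, 0.002]
force: [-0.7, -0.7, 0.0]
finger_gap: 0.851
gripper_force: 0.0
```

```bash
python3 - <<'E'
from h import *
kt=cam("wrist"); np.savez("w8.npz",K=kt[0],T=kt[1])
i=manip.snapshot("wrist"); cv2.imwrite("pics/w8.png",i)
to(.456,.066,.25)
c=proj("wrist",[.456,.066,.03],kt); print(c)
u,v=int(c[0])-80,int(c[1])-60; print(u,v)
crop(i,u,v,u+160,v+120,5,"pics/c8.png")
E
```

```text
pos [0.4566 0.0642 0.2507] yaw 91.97120079965656 F [-0.5417  0.1785 -0.3308] gap 0.852627243939469
wz 0.0 tx 0.0017991868735107211 ty -0.0004918368779958856 tz 0.0007277474959134778
[319.7429 206.5962]
239 146
```

View pics/c8.png

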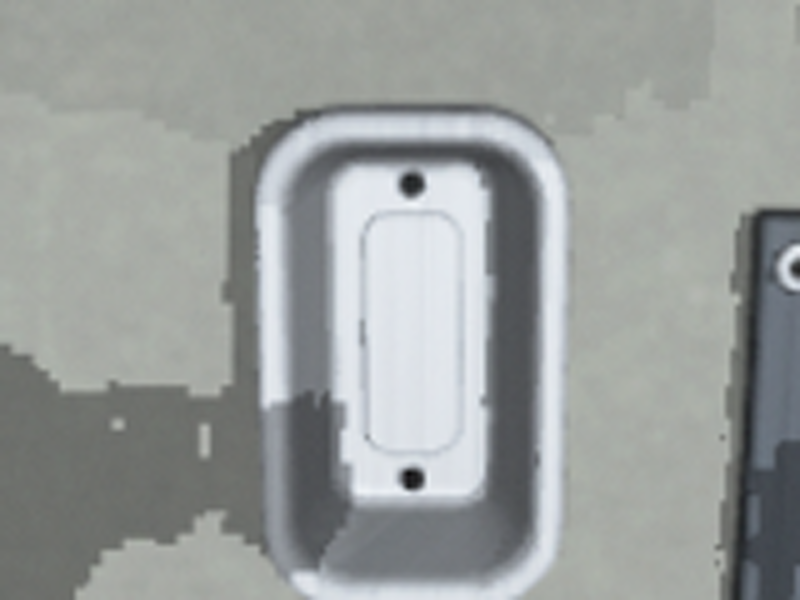

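The cover stands level on the bench, its holes at (321.4,182.8) and (321.4,241.6).

```bash
python3 - <<'E'
from h import *
f=np.load("w8.npz"); kt=(f["K"],f["T"])
a=px("wrist",321.4,182.8,.002,kt); b=px("wrist",321.4,241.6,.002,kt)
print((a+b)/2,np.degrees(np.arctan2(*(a-b)[1::-1])),np.linalg.norm(a-b))
f=np.load("w4.npz"); k4=(f["K"],f["T"])
c=px("wrist",256+331/5,152+145/5,.0425,k4); d=px("wrist",256+325/5,152+475/5,.0425,k4); print(np.linalg.norm(c-d))
t=px("wrist",321.4,146+107/5,.032,kt); print(t)
c=(a+b)/2; to(c[0],c[1],.0355,92)
E
```

```text
[0.4581 0.053  0.002 ] 91.89822655426386 0.06296438214367382
0.06271619085283837
[0.4563 0.104  0.032 ]
pos [0.4566 0.0642 0.2507] yaw 91.97120079965656 F [-0.5417  0.1785 -0.3308] gap 0.852627243939469
wz -0.02879920034344252 tx -0.011250519575457939 ty 0.0011055890720681812 tz 0.21522774749591347
```

Request:
servo_tool(
  rows=[
    [[0,0,0,-0.011,0.001,0.03,0.7],[0,0,0,0,0,0.04,0.7],[0,0,0,0,0,0.04,0.7],[0,0,0,0,0,0.04,0.7],[0,0,0,0,0,0.04,0.7],[0,0,0,0,0,0.02,0.7],[0,0,0,0,0,0.007,0.7],[0,0,0,0,0,0,0.7]],
  ],
  squeeze=50,
)

```text
t: 19.33
tcp_pos: [0.4558, 0.0534, 0.0308]
tool_rot: [0.695, 0.719, -0.002, -0.003]
force: [-0.3, 1.3, 0.7]
finger_gap: 0.852
gripper_force: 0.0
```

Request:
servo_tool(
  rows=[
    [[0,0,0,0,0,0,0.5],[0,0,0,0,0,0,0.3],[0,0,0,0,0,0,0.3],[0,0,0,0,0,0,0.3],[0,0,0,0,0,0,0.3],[0,0,0,0,0,0,0.3]],
  ],
)

```text
t: 19.83
tcp_pos: [0.4589, 0.0532, 0.0344]
tool_rot: [0.695, 0.719, 0.001, 0.001]
force: [0.6, 0.2, -0.9]
finger_gap: 0.689
gripper_force: 55.0
```

Request:
servo_tool(
  rows=[
    [[0,0,0,0,0,-0.01,0.3],[0,0,0,0,0,-0.02,0.3],[0,0,0,0,0,-0.03,0.3],[0,0,0,0,0,-0.03,0.3],[0,0,0,0,0,-0.02,0.3],[0,0,0,-0.015,0,-0.01,0.3],[0,0,0,-0.025,0,0,0.3],[0,0,0,-0.025,0,0,0.3]],
  ],
)

```text
t: 20.5
tcp_pos: [0.4608, -0.0119, 0.1556]
tool_rot: [0.694, 0.72, 0.001, 0.001]
force: [0.8, -0.3, -2.4]
finger_gap: 0.69
gripper_force: 55.1
```

Request:
servo_tool(
  rows=[
    [[0,0,0,-0.025,0,0,0.3],[0,0,0,-0.013,0.01,0,0.3],[0,0,0,0,0.02,0,0.3],[0,0,0,0,0.025,0,0.3],[0,0,0,0,0.025,0,0.3],[0,0,0,0,0.025,0,0.3],[0,0,0,0,0.01,0,0.3],[0,0,0,0,0,0,0.3]],
  ],
)

```text
t: 21.17
tcp_pos: [0.5451, -0.0415, 0.1468]
tool_rot: [0.689, 0.724, -0.024, -0.031]
force: [-48.9, -6.7, 7.6]
finger_gap: 0.681
gripper_force: 75.7
```

```bash
python3 -c "
from h import *
to(.5766,-.0505,.052,92)"
```

```text
pos [ 0.5451 -0.0415  0.1468] yaw 92.87765371890461 F [-48.8638  -6.7288   7.6336] gap 0.6809204716993639
wz 0.877653718904611 tx -0.010119618125099105 ty 0.03120852834530335 tz 0.094796078409208
```

The held cover bumped the plunger from the side. Back off, rise, and look.

Request:
servo_tool(
  rows=[
    [[0,0,0,0,-0.03,0,0.3],[0,0,0,0,-0.03,0,0.3],[0,0,0,0,-0.02,0,0.3],[0,0,0,-0.01,0,-0.02,0.3],[0,0,0,-0.02,0,-0.02,0.3],[0,0,0,-0.03,0,-0.01,0.3],[0,0,0,0,0,0,0.3],[0,0,0,0,0,0,0.3]],
  ],
)

```text
t: 21.83
tcp_pos: [0.4993, -0.1099, 0.2051]
tool_rot: [0.696, 0.718, 0.0, 0.001]
force: [-1.3, 0.1, -2.7]
finger_gap: 0.686
gripper_force: 68.7
```

```bash
python3 - <<'E'
from h import *
kt=cam("wrist"); np.savez("w9.npz",K=kt[0],T=kt[1])
i=manip.snapshot("wrist"); cv2.imwrite("pics/w9.png",i); s=manip.snapshot("scene"); cv2.imwrite("pics/s9.png",s)
to(.5766,-.1,.052,92)
a=cv2.resize(i[130:430,200:440],None,fx=2,fy=2,interpolation=cv2.INTER_CUBIC)
c=proj("scene",manip.sense()["tcp_pos"]); print(c)
b=cv2.resize(s[140:340,220:340],None,fx=3,fy=3,interpolation=cv2.INTER_CUBIC)[:600,:320]
cv2.imwrite("pics/c9.png",np.hstack([a,b]))
E
```

```text
pos [ 0.498  -0.1079  0.2037] yaw 91.94256249525063 F [-0.314  -0.4168 -1.6616] gap 0.6867693095595275
wz -0.05743750474937315 tx 0.005105454037183205 ty 0.07886804944974637 tz 0.15165773499807952
[317.9434 203.1332]
```

View pics/c9.png

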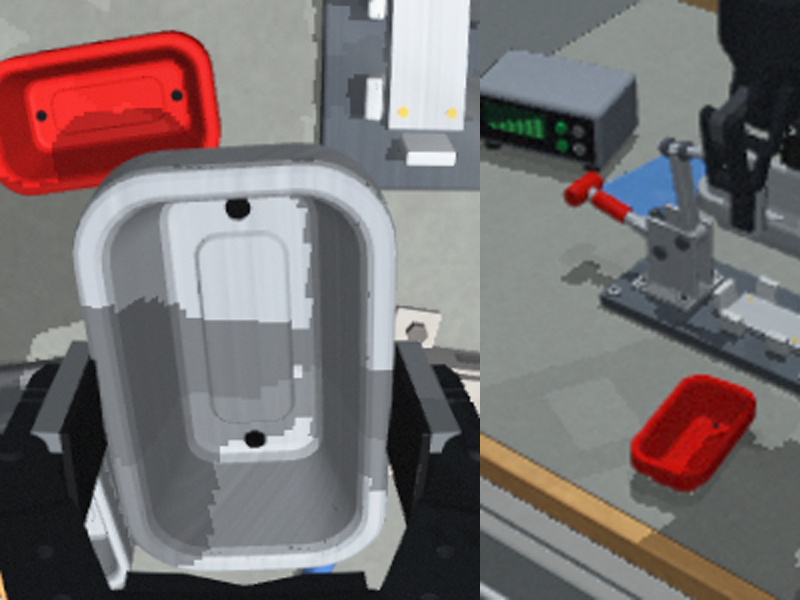

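```bash
python3 - <<'E'
from h import *
from scipy.optimize import least_squares
from scipy.spatial.transform import Rotation as R
f=np.load("w9.npz"); kt=(f["K"],f["T"]); F=lambda c:(200+c[0]/2,130+c[1]/2)
holes=[((237,208),(0,.0315,-.014)),((255,438),(0,-.0315,-.014))]
edges=[((76,250),0,-.03),((395,250),0,.03),((389,430),0,.03),((103,420),0,-.03),((235,168),1,.05),((265,566),1,-.05)]
tcp=np.array([.498,-.1079,.2037])
def res(p):
    Q=R.from_euler("zyx",p[3:]); c=p[:3]; r=[]
    for u,l in holes:
        q=proj("wrist",c+Q.apply(l),kt); r+=list((q-F(u))*.0006)
    for u,ax,val in edges:
        o,d=ray("wrist",*F(u),kt); o2=Q.inv().apply(o-c); d2=Q.inv().apply(d)
        h=o2+d2*(.016-o2[2])/d2[2]; r.append(h[ax]-val)
    return r
s=least_squares(res,np.r_[tcp-[0,0,.02],np.radians(2+4.5),0,0])
print(s.x[:3]-tcp,np.degrees(s.x[3:]),np.array(s.fun)*1000)
a=np.radians(91.94); d=(s.x[:3]-tcp)[:2]; print("tool x,y off",d@[np.cos(a),np.sin(a)],d@[np.sin(a),-np.cos(a)])
E
```

```text
[ 0.0015 -0.0016 -0.021 ] [ 5.4902 -0.5778  2.2731] [ 0.1647  0.2335 -0.2509 -0.5651  0.2292  0.1575 -0.0104 -0.4314 -0.1779
  0.3955]
tool x,y off -0.0016149932836726486 0.0014939468764629208
```

Cause found: the first time, the plunger, which reaches out over the nest's +y end at z≈0.15, tilted the cover as it came down. Now I descend clear at -y first, then slide in under the plunger. The cover is level with 3.5° yaw slip, which I correct.

Request:
servo_tool(
  rows=[
    [[0,0,3.4,0,0,0,0.3],[0,0,0,0,0.026,0,0.3],[0,0,0,0.002,0.026,0,0.3],[0,0,0,0,0.026,0.02,0.3],[0,0,0,0,0,0.03,0.3],[0,0,0,0,0,0.03,0.3],[0,0,0,0,0,0.03,0.3],[0,0,0,0,0,0.009,0.3]],
  ],
)

```text
t: 22.6
tcp_pos: [0.5732, -0.1057, 0.0797]
tool_rot: [0.715, 0.699, -0.002, -0.005]
force: [-0.1, -0.3, -1.3]
finger_gap: 0.686
gripper_force: 68.6
```

Request:
servo_tool(
  rows=[
    [[0,0,0,0.01,0,0,0.3],[0,0,0,0.02,0,0,0.3],[0,0,0,0.015,0,0,0.3],[0,0,0,0,0,0,0.3],[0,0,0,0,0,0,0.3]],
  ],
)

```text
t: 23.02
tcp_pos: [0.5788, -0.0621, 0.0863]
tool_rot: [0.715, 0.699, 0.001, 0.001]
force: [0.3, 0.1, -1.7]
finger_gap: 0.683
gripper_force: 68.7
```

```bash
python3 -c "
from h import *
to(.5757,-.0486,.055,88.5)"
```

```text
pos [ 0.5788 -0.0621  0.0863] yaw 88.71259306891177 F [ 0.3468  0.051  -1.6816] gap 0.6828914025229094
wz 0.21259306891177232 tx 0.013367395169991076 ty -0.0034169257385709764 tz 0.03129472185694244
```

Request:
servo_tool(
  rows=[
    [[0,0,0,0.008,-0.003,0,0.3],[0,0,0,0.0055,0,0,0.3],[0,0,0,0,0,0.01,0.3],[0,0,0,0,0,0.01,0.3],[0,0,0,0,0,0.004,0.3],[0,0,0,0,0,0.003,0.3],[0,0,0,0,0,0,0.3]],
  ],
)

```text
t: 23.6
tcp_pos: [0.5751, -0.0504, 0.0565]
tool_rot: [0.716, 0.698, -0.001, -0.001]
force: [-0.4, -1.6, -2.2]
finger_gap: 0.691
gripper_force: 68.7
```

Request:
servo_tool(
  rows=[
    [[0,0,0,0,0,0.002,0.3],[0,0,0,0,0,0.002,0.3],[0,0,0,0,0,0,0.3]],
  ],
)

```text
t: 23.85
tcp_pos: [0.576, -0.0507, 0.0542]
tool_rot: [0.716, 0.698, 0.0, 0.001]
force: [-0.8, -3.0, 1.7]
finger_gap: 0.688
gripper_force: 69.0
```

Request:
servo_tool(
  rows=[
    [[0,0,0,0,0,0.001,0.3],[0,0,0,0,0,0.001,0.3],[0,0,0,0,0,0,0.3]],
  ],
)

```text
t: 24.1
tcp_pos: [0.5761, -0.0507, 0.0538]
tool_rot: [0.716, 0.698, 0.0, 0.001]
force: [-3.1, -3.0, 12.9]
finger_gap: 0.682
gripper_force: 69.9
```

Request:
servo_tool(
  rows=[
    [[0,0,0,0,0,0,0.4],[0,0,0,0,0,0,0.5],[0,0,0,0,0,0,0.7],[0,0,0,0,0,0,0.7],[0,0,0,0,0,0,0.7]],
  ],
)

```text
t: 24.52
tcp_pos: [0.5753, -0.0496, 0.0514]
tool_rot: [0.716, 0.698, 0.0, -0.0]
force: [-0.4, 0.6, 0.3]
finger_gap: 0.853
gripper_force: 0.0
```

Request:
servo_tool(
  rows=[
    [[0,0,0,0,0,-0.02,0.7],[0,0,0,0,0,-0.04,0.7],[0,0,0,0,0,-0.04,0.7],[0,0,0,0,0,-0.04,0.7],[0,0,0,0,0,-0.04,0.7],[0,0,-3.4,0,0,-0.019,0.7],[0,0,0,0,0,0,1],[0,0,0,0,0,0,1]],
  ],
)

```text
t: 25.18
tcp_pos: [0.5759, -0.0497, 0.2518]
tool_rot: [0.695, 0.719, 0.001, 0.001]
force: [-1.1, 0.7, -1.4]
finger_gap: 1.004
gripper_force: 0.0
```

```bash
cat >> h.py <<'E'
def holes(c,yaw,zf,win=9,n="wrist"):
    """dark-hole centroids near the predicted holes of a cover with floor top at zf"""
    kt=cam(n); i=manip.snapshot(n); g=cv2.cvtColor(i,cv2.COLOR_BGR2GRAY); a=np.radians(yaw); out=[]
    for s in (1,-1):
        p=np.r_[np.array(c)+s*.0315*np.array([np.cos(a),np.sin(a)]),zf]; q=proj(n,p,kt)
        u,v=np.round(q).astype(int); w=g[v-win:v+win+1,u-win:u+win+1].astype(float)
        m=w<70; k,lab,st,cen=cv2.connectedComponentsWithStats(m.astype(np.uint8))
        for j in range(1,k):
            if 4<=st[j,4]<=60:
                pp=px(n,u-win+cen[j,0],v-win+cen[j,1],zf,kt); print(s,"area",st[j,4],"pix",cen[j]+[u-win,v-win],"pos",pp[:2],"err mm",(pp-p)[:2]*1e3); out.append((s,pp))
        if k==1: print(s,"none; min",w.min())
    return i
E
python3 - <<'E'
from h import *
to(.5766,-.0502,.25,92)
i=holes((.5766,-.0502),92,.020); cv2.imwrite("pics/w10.png",i)
E
```

```text
pos [ 0.5759 -0.0497  0.2518] yaw 91.94817566954991 F [-1.0511  0.7068 -1.4123] gap 1.0043382950253374
wz -0.051824330450088496 tx -0.00047547060891482083 ty 0.0007098117109775299 tz 0.0017610725446776665
1 area 37 pix [322.7568 183.5135] pos [ 0.5759 -0.0271] err mm [ 0.4285 -8.3443]
-1 area 14 pix [322.7857 236.4286] pos [ 0.5778 -0.0807] err mm [0.0586 0.9743]
```

The cover is seated: its -y hole is within 1 mm of the prediction. Now I grip the handle at its open position and close it.

Request:
servo_tool(
  rows=[
    [[0,0,0,0.0365,0,0,1],[0,0,0,0.0365,0,0,1],[0,0,0,0.0365,0,0,1],[0,0,0,0.0365,0,0,1],[0,0,0,0.0365,0,0,1],[0,0,0,0,0,0.037,1],[0,0,0,0,0,0.037,1],[0,0,0,0,0,0.037,1]],
  ],
  squeeze=30,
)

```text
t: 25.9
tcp_pos: [0.5677, 0.1337, 0.1367]
tool_rot: [0.694, 0.72, -0.001, -0.001]
force: [0.7, -0.1, -0.5]
finger_gap: 0.999
gripper_force: 0.0
```

Request:
servo_tool(
  rows=[
    [[0,0,0,0,0,0.037,1],[0,0,0,0,0,0.036,1],[0,0,0,0,0,0,0.2],[0,0,0,0,0,0,-0.4],[0,0,0,0,0,0,-1],[0,0,0,0,0,0,-1],[0,0,0,0,0,0,-1],[0,0,0,0,0,0,-1]],
  ],
)

```text
t: 26.57
tcp_pos: [0.5705, 0.1326, 0.0692]
tool_rot: [0.695, 0.719, 0.002, 0.002]
force: [-1.1, 1.0, 3.4]
finger_gap: 0.367
gripper_force: 35.1
```

Request:
servo_tool(
  rows=[
    [[0,0,0,0,0,0,-1],[0,0,0,0,0,0,-1],[0,0,0,0,0,0,-1]],
  ],
)

```text
t: 26.82
tcp_pos: [0.5705, 0.1327, 0.0686]
tool_rot: [0.695, 0.719, 0.001, 0.001]
force: [-0.8, 0.3, 8.2]
finger_gap: 0.367
gripper_force: 35.5
```

Request:
servo_tool(
  rows=[
    [[0,0,0,-0.0016,0,-0.007,-1],[0,0,0,-0.0022,0,-0.0068,-1],[0,0,0,-0.0027,0,-0.0066,-1],[0,0,0,-0.0033,0,-0.0064,-1],[0,0,0,-0.0038,0,-0.0061,-1],[0,0,0,-0.0043,0,-0.0057,-1],[0,0,0,-0.0047,0,-0.0054,-1],[0,0,0,-0.0051,0,-0.005,-1]],
  ],
)

```text
t: 27.48
tcp_pos: [0.5713, 0.1057, 0.1159]
tool_rot: [0.695, 0.719, 0.002, 0.0]
force: [5.2, 4.6, -8.0]
finger_gap: 0.368
gripper_force: 30.6
```

Request:
servo_tool(
  rows=[
    [[0,0,0,-0.0055,0,-0.0046,-1],[0,0,0,-0.0059,0,-0.0041,-1],[0,0,0,-0.0062,0,-0.0036,-1],[0,0,0,-0.0065,0,-0.0031,-1],[0,0,0,-0.0067,0,-0.0026,-1],[0,0,0,-0.0069,0,-0.002,-1],[0,0,0,-0.007,0,-0.0014,-1],[0,0,0,-0.0071,0,-0.0009,-1]],
  ],
)

```text
t: 28.15
tcp_pos: [0.5729, 0.0551, 0.1396]
tool_rot: [0.696, 0.718, 0.003, -0.0]
force: [2.7, 7.9, 3.9]
finger_gap: 0.368
gripper_force: 29.5
```

Request:
servo_tool(
  rows=[
    [[0,0,0,-0.001,0,0,-1],[0,0,0,0,0,0,-1],[0,0,0,0,0,0,-1]],
  ],
)

```text
t: 28.4
tcp_pos: [0.573, 0.0531, 0.1398]
tool_rot: [0.695, 0.719, 0.002, 0.0]
force: [1.1, 4.8, 5.3]
finger_gap: 0.371
gripper_force: 29.4
```

Request:
servo_tool(
  rows=[
    [[0,0,0,-0.0015,0,0,-1],[0,0,0,-0.0015,0,0,-1],[0,0,0,0,0,0,-1]],
  ],
)

```text
t: 28.65
tcp_pos: [0.5731, 0.0507, 0.14]
tool_rot: [0.696, 0.718, 0.002, 0.0]
force: [1.0, 5.7, 6.3]
finger_gap: 0.363
gripper_force: 29.4
```

Request:
servo_tool(
  rows=[
    [[0,0,0,-0.001,0,0,-1],[0,0,0,-0.001,0,0,-1],[0,0,0,0,0,0,-1]],
  ],
)

```text
t: 28.9
tcp_pos: [0.5732, 0.0488, 0.1401]
tool_rot: [0.695, 0.719, 0.003, 0.0]
force: [1.5, 6.5, 7.0]
finger_gap: 0.364
gripper_force: 29.5
```

Request:
servo_tool(
  rows=[
    [[0,0,0,-0.0015,0,0,-1],[0,0,0,-0.0015,0,0,-1],[0,0,0,0,0,0,-1]],
  ],
)

```text
t: 29.15
tcp_pos: [0.5733, 0.0457, 0.1402]
tool_rot: [0.695, 0.719, 0.002, 0.0]
force: [1.5, 6.3, 7.9]
finger_gap: 0.371
gripper_force: 29.4
```

```bash
python3 - <<'E'
from h import *
to(.5766,-.0502,.25,92)
s=manip.snapshot("scene"); cv2.imwrite("pics/s11.png",s)
kt=cam("wrist"); np.savez("w11.npz",K=kt[0],T=kt[1])
i=manip.snapshot("wrist"); cv2.imwrite("pics/w11.png",i)
g=cv2.cvtColor(s,cv2.COLOR_BGR2HSV); m=((g[...,0]<8)|(g[...,0]>172))&(g[...,1]>160)&(g[...,2]>80); m[:160]=0; m[235:]=0; m[:,:230]=0; m[:,320:]=0
ys,xs=np.nonzero(m); print(len(xs),xs.min(),xs.max(),ys.min(),ys.max(),xs.mean(),ys.mean())
n=np.array([.5766,-.0502]); a=np.radians(92); y=np.array([np.cos(a),np.sin(a)])
for q in (-.05,0,.05,.1,.2):
    p=np.r_[n+y*(.096+.088*np.sin(q+.08)),.05+.088*np.cos(q+.08)]; print(q,p,proj("scene",p))
E
```

```text
pos [0.5733 0.0457 0.1402] yaw 91.89245327042775 F [1.45   6.2661 7.8869] gap 0.37085735177645096
wz -0.10754672957224898 tx -0.09598316094290629 ty -1.2876350846633333e-05 tz -0.10975223643449772
95 278 319 160 206 297.13684210526316 178.92631578947368
-0.05 [0.5732 0.0484 0.138 ] [280.4336 188.6814]
0 [0.573  0.0528 0.1377] [278.8711 188.171 ]
0.05 [0.5729 0.0571 0.1373] [277.3235 187.7469]
0.1 [0.5727 0.0615 0.1366] [275.7952 187.4098]
0.2 [0.5724 0.07   0.1346] [272.8129 186.9978]
```

```bash
python3 - <<'E'
from h import *
f=np.load("w11.npz"); kt=(f["K"],f["T"]); i=cv2.imread("pics/w11.png")
g=cv2.cvtColor(i,cv2.COLOR_BGR2HSV); m=((g[...,0]<8)|(g[...,0]>172))&(g[...,1]>150)&(g[...,2]>60)
k,lab,st,cen=cv2.connectedComponentsWithStats(m.astype(np.uint8))
for j in range(1,k):
    if st[j,4]>150: print(st[j],cen[j],px("wrist",*cen[j],.1377,kt))
print(proj("wrist",[.573,.0528,.1377],kt),proj("wrist",[.5733,.0457,.1402],kt))
# horizontal profile
for u in (315,323,331):
    v=np.nonzero(m[:,u])[0]; print(u,[(int(x[0]),int(x[-1])) for x in np.split(v,np.nonzero(np.diff(v)>1)[0]+1) if len(x)])
E
```

```text
[ 280  265   86   67 4237] [322.274 305.178] [0.5727 0.0597 0.1377]
[ 109  346   87   49 1917] [138.2593 364.0673] [0.4884 0.0229 0.1377]
[322.3659 320.6856] [322.5639 339.1924]
315 [(267, 331)]
323 [(265, 331)]
331 [(270, 331)]
```

```bash
python3 - <<'E'
from h import *
i=cv2.imread("pics/w11.png")
for v in range(255,350,3): print(v,i[v,323],i[v,300],end="; ")
print()
# plunger/cover in scene: nothing; compare with open/halfway wrist view w2 (q~0.6)
i=cv2.imread("pics/w2.png"); 
print([ (v,i[v,323].tolist()) for v in range(205,262,3)])
f=np.load("w2.npz"); kt=(f["K"],f["T"])
n=np.array([.5766,-.0502]); a=np.radians(92); y=np.array([np.cos(a),np.sin(a)])
for q in (.55,.6,.65): print(q,proj("wrist",np.r_[n+y*(.096+.088*np.sin(q+.08)),.05+.088*np.cos(q+.08)],kt))
E
```

```text
255 [72 69 68] [120 115 111]; 258 [70 69 66] [122 117 113]; 261 [73 70 69] [117 113 110]; 264 [66 63 65] [124 119 116]; 267 [13 14 79] [125 120 115]; 270 [17 18 80] [122 119 114]; 273 [10 10 79] [123 119 115]; 276 [15 15 80] [123 118 114]; 279 [12 14 81] [118 114 110]; 282 [11 13 91] [118 114 110]; 285 [ 29  32 153] [119 114 111]; 288 [12 11 88] [13 17 96]; 291 [ 11  16 121] [ 19  21 130]; 294 [ 20  22 154] [ 19  21 161]; 297 [ 20  26 172] [ 22  28 179]; 300 [ 25  28 189] [ 25  30 194]; 303 [ 31  35 204] [ 29  33 209]; 306 [ 30  36 218] [ 34  39 221]; 309 [ 37  42 225] [ 23  26 145]; 312 [ 43  46 231] [ 20  25 145]; 315 [ 44  47 232] [ 23  25 147]; 318 [ 40  45 233] [ 21  26 147]; 321 [ 35  39 223] [ 23  24 143]; 324 [ 24  26 141] [ 20  23 137]; 327 [ 21  24 135] [ 17  20 132]; 330 [ 18  20 121] [ 19  21 117]; 333 [227 221 218] [97 94 92]; 336 [228 222 217] [98 94 91]; 339 [228 222 218] [96 92 90]; 342 [228 223 218] [89 88 83]; 345 [228 222 218] [90 86 83]; 348 [228 223 218] [90 87 84]; 
[(205, [144, 149, 146]), (208, [138, 143, 140]), (211, [139, 144, 141]), (214, [121, 126, 122]), (217, [50, 47, 61]), (220, [19, 24, 146]), (223, [24, 29, 180]), (226, [31, 35, 209]), (229, [44, 50, 227]), (232, [46, 50, 232]), (235, [33, 38, 219]), (238, [29, 32, 216]), (241, [23, 29, 171]), (244, [52, 57, 232]), (247, [14, 20, 118]), (250, [16, 18, 116]), (253, [17, 19, 114]), (256, [18, 20, 114]), (259, [48, 47, 106])]
0.55 [322.2093 237.8955]
0.6 [322.1968 232.1248]
0.65 [322.1859 226.539 ]
```

The bar slipped in the pads: it is at y≈0.057 and the TCP at 0.046, so the clamp isn't quite shut (q≈0.05). Re-grip centred and harder.

Request:
servo_tool(
  rows=[
    [[0,0,0,0,0,0,0],[0,0,0,0,0,0,0.3],[0,0,0,0,0,0,0.3],[0,0,0,0.0115,0,0.002,0.3],[0,0,0,0,0,0,0.3],[0,0,0,0,0,0,-0.4],[0,0,0,0,0,0,-1],[0,0,0,0,0,0,-1]],
  ],
  squeeze=90,
)

```text
t: 29.92
tcp_pos: [0.5729, 0.0559, 0.1362]
tool_rot: [0.695, 0.719, 0.001, 0.001]
force: [2.7, 2.8, 0.3]
finger_gap: 0.36
gripper_force: 88.9
```

Request:
servo_tool(
  rows=[
    [[0,0,0,0,0,0,-1],[0,0,0,0,0,0,-1],[0,0,0,0,0,0,-1],[0,0,0,-0.002,0,0,-1],[0,0,0,-0.0015,0,0,-1],[0,0,0,0,0,0,-1]],
  ],
)

```text
t: 30.42
tcp_pos: [0.5729, 0.0537, 0.1365]
tool_rot: [0.695, 0.719, 0.002, -0.0]
force: [4.1, 8.6, 1.4]
finger_gap: 0.356
gripper_force: 89.3
```

Request:
servo_tool(
  rows=[
    [[0,0,0,-0.0015,0,0,-1],[0,0,0,0,0,0,-1]],
  ],
)

```text
t: 30.58
tcp_pos: [0.5729, 0.053, 0.1366]
tool_rot: [0.695, 0.719, 0.003, -0.001]
force: [3.4, 10.2, 2.3]
finger_gap: 0.359
gripper_force: 89.4
```

Request:
servo_tool(
  rows=[
    [[0,0,0,-0.0015,0,0,-1],[0,0,0,-0.001,0,0,-1],[0,0,0,0,0,0,-1]],
  ],
)

```text
t: 30.83
tcp_pos: [0.573, 0.0517, 0.1367]
tool_rot: [0.696, 0.718, 0.003, -0.001]
force: [4.9, 13.5, 2.9]
finger_gap: 0.359
gripper_force: 89.5
```

```bash
cat >> h.py <<'E'
def bar(u=296):
    kt=cam("wrist"); i=manip.snapshot("wrist"); m=i[...,2].astype(int)-i[...,1]>50
    v=np.nonzero(m[:,u])[0]; gs=[x for x in np.split(v,np.nonzero(np.diff(v)>1)[0]+1) if len(x)>10]
    n=np.array([.5766,-.0502]); a=np.radians(92); y=np.array([np.cos(a),np.sin(a)])
    for x in gs:
        c=(x[0]+x[-1])/2
        qs=np.linspace(-.2,1.4,161); vs=[proj("wrist",np.r_[n+y*(.096+.088*np.sin(q+.08)),.05+.088*np.cos(q+.08)],kt)[1] for q in qs]
        print("bar v",x[0],x[-1],"q",qs[np.argmin(abs(np.array(vs)-c))])
    return i
E
python3 -c "
from h import *
to(.573,.0528,.1377,92); bar(); bar(350)"
```

```text
pos [0.573  0.0517 0.1367] yaw 91.8322862419469 F [ 4.8905 13.5171  2.8594] gap 0.35930011527646655
wz -0.16771375805309674 tx 0.0011148066995917442 ty 7.23622821916737e-05 tz -0.00100965698102784
bar v 315 359 q 0.009999999999999953
bar v 315 358 q 0.009999999999999953
```

Request:
servo_tool(
  rows=[
    [[0,0,0,-0.0015,0,0,-1],[0,0,0,-0.0015,0,0,-1],[0,0,0,-0.001,0,0,-1],[0,0,0,0,0,0,-1],[0,0,0,0,0,0,-1],[0,0,0,0,0,0,-1],[0,0,0,0,0,0,-1],[0,0,0,0,0,0,-1]],
  ],
)

```text
t: 31.6
tcp_pos: [0.573, 0.0502, 0.1368]
tool_rot: [0.696, 0.718, 0.005, -0.003]
force: [4.7, 20.1, 4.0]
finger_gap: 0.35
gripper_force: 89.5
```

```bash
python3 -c "
from h import *
to(.573,.0528,.1377,92); i=bar(); bar(350)
s=manip.snapshot('scene')
a=cv2.resize(s[150:270,230:370],None,fx=5,fy=5,interpolation=cv2.INTER_CUBIC); cv2.imwrite('pics/c12.png',a)"
```

```text
pos [0.573  0.0502 0.1368] yaw 91.77785488185377 F [ 4.7209 20.099   4.0451] gap 0.3501103723899627
wz -0.22214511814622995 tx 0.002552799398461191 ty 8.609950027005416e-05 tz -0.0009250477707476445
bar v 314 358 q -5.551115123125783e-17
bar v 314 358 q -5.551115123125783e-17
```

The clamp is at the stop (q≈0, 20 N). Hold for over 2 s.

Request:
servo_tool(
  rows=[
    [[0,0,0,0,0,0,-1],[0,0,0,0,0,0,-1],[0,0,0,0,0,0,-1],[0,0,0,0,0,0,-1],[0,0,0,0,0,0,-1],[0,0,0,0,0,0,-1],[0,0,0,0,0,0,-1],[0,0,0,0,0,0,-1]],
  ],
)

```text
t: 32.42
tcp_pos: [0.573, 0.0503, 0.1368]
tool_rot: [0.696, 0.718, 0.005, -0.003]
force: [5.1, 20.9, 4.4]
finger_gap: 0.359
gripper_force: 89.5
```

Request:
servo_tool(
  rows=[
    [[0,0,0,0,0,0,-1],[0,0,0,0,0,0,-1],[0,0,0,0,0,0,-1],[0,0,0,0,0,0,-1],[0,0,0,0,0,0,-1],[0,0,0,0,0,0,-1],[0,0,0,0,0,0,-1],[0,0,0,0,0,0,-1]],
  ],
)

```text
t: 33.08
tcp_pos: [0.573, 0.0502, 0.1368]
tool_rot: [0.696, 0.718, 0.005, -0.003]
force: [4.5, 21.2, 3.2]
finger_gap: 0.363
gripper_force: 89.5
```

Request:
servo_tool(
  rows=[
    [[0,0,0,0,0,0,-1],[0,0,0,0,0,0,-1],[0,0,0,0,0,0,-1],[0,0,0,0,0,0,-1],[0,0,0,0,0,0,-1],[0,0,0,0,0,0,-1],[0,0,0,0,0,0,-1],[0,0,0,0,0,0,-1]],
  ],
)

```text
t: 33.75
tcp_pos: [0.573, 0.0503, 0.1368]
tool_rot: [0.696, 0.718, 0.005, -0.003]
force: [5.3, 20.1, 4.1]
finger_gap: 0.359
gripper_force: 89.5
```

Request:
servo_tool(
  rows=[
    [[0,0,0,0,0,0,-1],[0,0,0,0,0,0,-1],[0,0,0,0,0,0,-1],[0,0,0,0,0,0,-1],[0,0,0,0,0,0,-1],[0,0,0,0,0,0,-1],[0,0,0,0.004,0,0,-1],[0,0,0,0,0,0,-1]],
  ],
  squeeze=60,
)

```text
t: 34.42
tcp_pos: [0.573, 0.0513, 0.1367]
tool_rot: [0.695, 0.719, 0.003, -0.001]
force: [3.8, 10.5, 3.3]
finger_gap: 0.358
gripper_force: 89.4
```

Request:
servo_tool(
  rows=[
    [[0,0,0,0.0071,0,0.0009,-1],[0,0,0,0.007,0,0.0014,-1],[0,0,0,0.0069,0,0.002,-1],[0,0,0,0.0067,0,0.0026,-1],[0,0,0,0.0065,0,0.0031,-1],[0,0,0,0.0062,0,0.0036,-1],[0,0,0,0.0059,0,0.0041,-1],[0,0,0,0.0055,0,0.0046,-1]],
  ],
)

```text
t: 35.08
tcp_pos: [0.5718, 0.0982, 0.1178]
tool_rot: [0.694, 0.72, 0.0, 0.003]
force: [-3.0, -0.4, 23.5]
finger_gap: 0.356
gripper_force: 99.6
```

Request:
servo_tool(
  rows=[
    [[0,0,0,0.0051,0,0.005,-1],[0,0,0,0.0047,0,0.0054,-1],[0,0,0,0.0043,0,0.0057,-1],[0,0,0,0.0038,0,0.0061,-1],[0,0,0,0.0033,0,0.0064,-1],[0,0,0,0.0027,0,0.0066,-1],[0,0,0,0.0022,0,0.0068,-1],[0,0,0,0,0,0,-1]],
  ],
)

```text
t: 35.75
tcp_pos: [0.5708, 0.1246, 0.073]
tool_rot: [0.695, 0.719, 0.0, 0.002]
force: [3.2, -1.2, 6.9]
finger_gap: 0.358
gripper_force: 116.6
```

Request:
servo_tool(
  rows=[
    [[0,0,0,0.0016,0,0.007,-1],[0,0,0,0.001,0,0.002,-1],[0,0,0,0,0,0,-1],[0,0,0,0,0,0,-1]],
  ],
)

```text
t: 36.08
tcp_pos: [0.5707, 0.1265, 0.0641]
tool_rot: [0.695, 0.719, -0.0, 0.002]
force: [0.5, -4.2, 8.0]
finger_gap: 0.356
gripper_force: 116.2
```

```bash
python3 -c "
from h import *
to(.570,.1324,.0667,92); i=bar(); bar(350)"
```

```text
pos [0.5707 0.1265 0.0641] yaw 91.90703310584682 F [ 0.486  -4.2391  8.0033] gap 0.3555222041703283
wz -0.09296689415317871 tx 0.00596942028796604 ty -0.00047203361496165426 tz -0.00259605164068194
bar v 328 375 q 1.18
bar v 328 375 q 1.18
```

Request:
servo_tool(
  rows=[
    [[0,0,0,0.001,0,0.002,-1],[0,0,0,0,0,0.002,-1],[0,0,0,0,0,0.002,-1],[0,0,0,0,0,0,-1]],
  ],
)

```text
t: 36.52
tcp_pos: [0.5707, 0.1272, 0.0586]
tool_rot: [0.695, 0.719, -0.0, 0.002]
force: [-0.2, -5.4, 10.7]
finger_gap: 0.355
gripper_force: 115.3
```

```bash
python3 -c "
from h import *
to(.570,.1324,.0667,92); i=bar(); cv2.imwrite('pics/w13.png',i)"
```

```text
pos [0.5707 0.1272 0.0586] yaw 91.90363401559918 F [-0.1965 -5.3868 10.7216] gap 0.35460124529535214
wz -0.09636598440081912 tx 0.0052461275583800685 ty -0.0004801143774882921 tz -0.008107949212688356
bar v 327 373 q 1.2399999999999998
```

Request:
servo_tool(
  rows=[
    [[0,0,0,0,0,0,-0.1],[0,0,0,0,0,0,0.3],[0,0,0,0,0,0,1],[0,0,0,0,0,0,1],[0,0,0,0,0,0,1],[0,0,0,0,0,-0.03,1],[0,0,0,0,0,-0.04,1],[0,0,0,0,0,-0.04,1]],
  ],
  squeeze=50,
)

```text
t: 37.23
tcp_pos: [0.5678, 0.1296, 0.1662]
tool_rot: [0.695, 0.719, -0.002, -0.002]
force: [1.4, 0.7, 0.3]
finger_gap: 1.002
gripper_force: 0.0
```

Request:
servo_tool(
  rows=[
    [[0,0,0,-0.036,0,-0.04,0.7],[0,0,0,-0.036,0,-0.04,0.7],[0,0,0,-0.036,0,-0.005,0.7],[0,0,0,-0.036,0,0,0.7],[0,0,0,-0.032,0,0,0.7],[0,0,0,0,0,0,0.7],[0,0,0,0,0,0,0.7]],
  ],
)

```text
t: 37.82
tcp_pos: [0.5745, -0.0316, 0.2333]
tool_rot: [0.696, 0.718, -0.0, -0.0]
force: [0.1, 0.3, -1.1]
finger_gap: 0.85
gripper_force: 0.0
```

```bash
python3 - <<'E'
from h import *
to(.5766,-.0502,.25,92)
i=holes((.5766,-.0502),92,.020); cv2.imwrite("pics/w14.png",i)
s=manip.snapshot("scene"); cv2.imwrite("pics/s14.png",s)
g=lambda i,r:[(v,i[v,323].tolist()) for v in range(*r)]
a=cv2.imread("pics/w10.png")
for n,im in (("old",a),("new",i)):
    d=(im.max(2)<70)[150:230,308:338]; k,l,st,c=cv2.connectedComponentsWithStats(d.astype(np.uint8)); j=1+np.argmax(st[1:,4]); print(n,st[j]+[308,150,0,0,0],c[j]+[308,150])
for n in ("s9","s14"):
    s=cv2.imread(f"pics/{n}.png").astype(int); m=(s[...,2]-s[...,1]>70); m[:170]=0;m[235:]=0;m[:,:235]=0;m[:,300:]=0
    ys,xs=np.nonzero(m); print(n,len(xs),xs.min(),xs.max(),ys.min(),ys.max(),xs.mean(),ys.mean())
E
```

```text
pos [ 0.5745 -0.0316  0.2333] yaw 91.78023115120084 F [ 0.0518  0.2696 -1.0923] gap 0.8503201134158505
wz -0.2197688487991627 tx -0.018660565165031943 ty 0.0014226318645492357 tz -0.016690253119507226
1 none; min 73.0
-1 area 12 pix [324.5 260. ] pos [ 0.5778 -0.0805] err mm [0.0746 1.2215]
old [311 183  24  17 393] [322.5344 191.0636]
new [313 225  24   5  80] [324.2875 227.7875]
s9 138 249 269 197 213 258.2391304347826 204.65942028985506
s14 138 249 269 196 212 258.3985507246377 203.70289855072463
```

Handle open, cover untouched in the nest. Grip the cover.

Request:
servo_tool(
  rows=[
    [[0,0,0,-0.0185,0.0012,0,0.7],[0,0,0,0,0,0.04,0.7],[0,0,0,0,0,0.04,0.7],[0,0,0,0,0,0.04,0.7],[0,0,0,0,0,0.035,0.7],[0,0,0,0,0,0.016,0.7],[0,0,0,0,0,0.01,0.7],[0,0,0,0,0,0,0.7]],
  ],
)

```text
t: 38.58
tcp_pos: [0.5751, -0.0467, 0.0502]
tool_rot: [0.694, 0.72, -0.001, -0.002]
force: [-0.3, -0.3, -0.5]
finger_gap: 0.845
gripper_force: 0.0
```

Request:
servo_tool(
  rows=[
    [[0,0,0,0,0,0,0.5],[0,0,0,0,0,0,0.3],[0,0,0,0,0,0,0.3],[0,0,0,0,0,0,0.3],[0,0,0,0,0,0,0.3],[0,0,0,0,0,0,0.3],[0,0,0,0,0,0,0.3],[0,0,0,0,0,0,0.3]],
  ],
)

```text
t: 39.25
tcp_pos: [0.5774, -0.0487, 0.0539]
tool_rot: [0.695, 0.719, 0.001, 0.001]
force: [-0.2, 1.1, 6.0]
finger_gap: 0.689
gripper_force: 56.0
```

Request:
servo_tool(
  rows=[
    [[0,0,0,0,0,-0.006,0.3],[0,0,0,0,0,-0.01,0.3],[0,0,0,0,0,-0.014,0.3],[0,0,0,-0.015,0,0,0.3],[0,0,0,-0.02,0,0,0.3],[0,0,0,-0.02,0,0,0.3],[0,0,0,-0.02,0,0,0.3],[0,0,0,0,0,0,0.3]],
  ],
)

```text
t: 39.92
tcp_pos: [0.5803, -0.1284, 0.0829]
tool_rot: [0.696, 0.718, 0.0, 0.002]
force: [0.9, -0.3, -1.2]
finger_gap: 0.682
gripper_force: 55.2
```

```bash
cat >> h.py <<'E'
def green(n="top",zp=.012,pic=None,kt=None):
    """green cradle plate (84x124) fitted on the convex hull of the green blob"""
    kt=kt or cam(n); i=manip.snapshot(n) if pic is None else pic
    h=cv2.cvtColor(i,cv2.COLOR_BGR2HSV); m=((h[...,0]>50)&(h[...,0]<80)&(h[...,1]>110)&(h[...,2]>35)).astype(np.uint8)
    m=cv2.morphologyEx(m,cv2.MORPH_CLOSE,np.ones((5,5))); k,l,st,c=cv2.connectedComponentsWithStats(m); j=1+np.argmax(st[1:,4])
    H=cv2.convexHull(cv2.findContours((l==j).astype(np.uint8),cv2.RETR_EXTERNAL,cv2.CHAIN_APPROX_NONE)[0][0])[:,0]
    W=np.array([px(n,u,v,zp,kt)[:2] for u,v in H]); r=cv2.minAreaRect((W*1000).astype(np.float32))
    b=cv2.boxPoints(r)/1000; e=max((b[1]-b[0],b[2]-b[1]),key=np.linalg.norm); a=np.degrees(np.arctan2(e[1],e[0]))%180
    print(n,"area",st[j,4],"bbox",st[j,:4],"centre",np.array(r[0]),"size",r[1],"long axis yaw",a); return np.array(r[0])/1000,a
E
python3 - <<'E'
from h import *
green()
f=np.load("w2.npz"); green("wrist",.012,cv2.imread("pics/w2.png"),(f["K"],f["T"]))
green("top",.012,cv2.imread("pics/top0.png"))
to(.42,.24,.2)
E
```

```text
Traceback (most recent call last):
  File "h.py", line 53, in green
    m=cv2.morphologyEx(m,cv2.MORPH_CLOSE,np.ones((5,5))); k,l,st,c=cv2.connectedComponentsWithStats(m); j=1+np.argmax(st[1:,4])
                                                                                                            ~~~~~~~~~^^^^^^^^^^
ValueError: attempt to get argmax of an empty sequence
```

```bash
sed -i 's/np.ones((5,5))/np.ones((5,5),np.uint8)/' h.py; python3 - <<'E'
from h import *
f=np.load("w2.npz"); i=cv2.imread("pics/w2.png"); print(cv2.cvtColor(i,cv2.COLOR_BGR2HSV)[60,165],cv2.imread("pics/top0.png")[281,185])
green("wrist",.012,i,(f["K"],f["T"]))
green("top",.012,cv2.imread("pics/top0.png"))
t=manip.snapshot("top"); cv2.imwrite("pics/t15.png",t); print(t[281,185])
green("top",.012,t)
E
```

```text
[ 68 199  82] [39 80 26]
wrist area 8431 bbox [114   0 102 124] centre [403.86   249.3122] size (124.91460418701172, 85.5426254272461) long axis yaw 73.68947
top area 1624 bbox [156 259  57  45] centre [403.5236 246.6305] size (123.3199234008789, 84.23786926269531) long axis yaw 73.32873
[18 16 13]Traceback (most recent call last):
  File "<stdin>", line 6, in <module>
  File "h.py", line 53, in green
    m=cv2.morphologyEx(m,cv2.MORPH_CLOSE,np.ones((5,5),np.uint8)); k,l,st,c=cv2.connectedComponentsWithStats(m); j=1+np.argmax(st[1:,4])
                                                                                                                     ~~~~~~~~~^^^^^^^^^^
    return _wrapfunc(a, 'argmax', axis=axis, out=out, **kwds)
    return bound(*args, **kwds)
ValueError: attempt to get argmax of an empty sequence
```

Request:
servo_tool(
  rows=[
    [[0,0,0,0,0,-0.02,0.3],[0,0,0,0,0,-0.035,0.3],[0,0,0,0,0,-0.04,0.3],[0,0,0,0,0,-0.04,0.3],[0,0,0,0.01,-0.01,-0.02,0.3],[0,0,0,0.0262,-0.0205,0,0.3],[0,0,0,0.0262,-0.0205,0,0.3],[0,0,0,0.0262,-0.0205,0,0.3]],
  ],
)

```text
t: 40.68
tcp_pos: [0.5032, -0.0359, 0.238]
tool_rot: [0.695, 0.719, 0.0, -0.0]
force: [0.9, 0.6, -1.3]
finger_gap: 0.686
gripper_force: 55.2
```

Request:
servo_tool(
  rows=[
    [[0,0,0,0.0262,-0.0205,0,0.3],[0,0,0,0.0262,-0.0205,0,0.3],[0,0,0,0.0262,-0.0205,0,0.3],[0,0,0,0.0262,-0.0205,0,0.3],[0,0,6.2,0,0,0,0.3],[0,0,6.2,0,0,0,0.3],[0,0,6.1,0,0,0,0.3],[0,0,0,0,0,0,0.3]],
  ],
)

```text
t: 41.35
tcp_pos: [0.4181, 0.0654, 0.2376]
tool_rot: [0.801, 0.598, -0.0, -0.0]
force: [-0.2, 0.5, -1.1]
finger_gap: 0.686
gripper_force: 55.2
```

```bash
python3 - <<'E'
from h import *
to(.4035,.2494,.07,73.5)
kt=cam("wrist"); i=manip.snapshot("wrist"); cv2.imwrite("pics/w16.png",i)
c,a=green("wrist",.012,i,kt); to(*c,.07,a)
E
```

```text
pos [0.4181 0.0654 0.2376] yaw 73.46865800138642 F [-0.1741  0.4681 -1.06  ] gap 0.686378894257177
wz -0.03134199861358411 tx 0.172258814115283 ty -0.0662964212113076 tz 0.1676228745656762
wrist area 8339 bbox [208   0  88  98] centre [398.8453 236.9742] size (99.8409194946289, 83.02899169921875) long axis yaw 73.506996
pos [0.4184 0.0652 0.2376] yaw 73.66789218923319 F [-0.7143  0.8113 -1.8078] gap 0.6865682747869094
wz 0.16089603444802947 tx 0.15918848283335307 ty -0.06747751054493076 tz 0.1675789479224026
```

Request:
servo_tool(
  rows=[
    [[0,0,0,0.015,-0.006,0,0.3],[0,0,0,0.03,-0.012,0,0.3],[0,0,0,0.035,-0.0135,0,0.3],[0,0,0,0.035,-0.0135,0,0.3],[0,0,0,0.035,-0.0135,0,0.3],[0,0,0,0.021,-0.0085,0,0.3],[0,0,0,0,0,0.03,0.3],[0,0,0,0,0,0.03,0.3]],
  ],
)

```text
t: 42.07
tcp_pos: [0.4046, 0.2498, 0.1783]
tool_rot: [0.799, 0.601, 0.003, 0.001]
force: [-0.2, -0.5, -2.0]
finger_gap: 0.687
gripper_force: 55.2
```

Request:
servo_tool(
  rows=[
    [[0,0,0,0,0,0.035,0.3],[0,0,0,0,0,0.035,0.3],[0,0,0,0,0,0.02,0.3],[0,0,0,0,0,0.01,0.3],[0,0,0,0,0,0,0.3],[0,0,0,0,0,0,0.3]],
  ],
)

```text
t: 42.57
tcp_pos: [0.4033, 0.2474, 0.0771]
tool_rot: [0.801, 0.599, -0.001, -0.0]
force: [0.2, 0.8, -1.9]
finger_gap: 0.688
gripper_force: 55.1
```

```bash
python3 - <<'E'
from h import *
to(.4031,.2490,.0484,73.5)
E
```

```text
pos [0.4033 0.2474 0.0771] yaw 73.56860357087317 F [ 0.174   0.7835 -1.8708] gap 0.687597881678606
wz 0.06860357087316515 tx 0.0014815231392975251 ty -0.0006097458756310701 tz 0.02869824921476817
```

Request:
servo_tool(
  rows=[
    [[0,0,0,0.0015,-0.0006,0.008,0.3],[0,0,0,0,0,0.008,0.3],[0,0,0,0,0,0.006,0.3],[0,0,0,0,0,0.003,0.3],[0,0,0,0,0,0,0.3],[0,0,0,0,0,0,0.3]],
  ],
)

```text
t: 43.07
tcp_pos: [0.4034, 0.249, 0.0525]
tool_rot: [0.801, 0.598, -0.0, -0.0]
force: [-0.1, 0.0, -1.0]
finger_gap: 0.685
gripper_force: 55.2
```

Request:
servo_tool(
  rows=[
    [[0,0,0,0,0,0.002,0.3],[0,0,0,0,0,0.002,0.3],[0,0,0,0,0,0,0.3]],
  ],
)

```text
t: 43.32
tcp_pos: [0.4034, 0.249, 0.0485]
tool_rot: [0.801, 0.598, -0.0, -0.0]
force: [-0.0, 0.1, -1.9]
finger_gap: 0.686
gripper_force: 55.2
```

Request:
servo_tool(
  rows=[
    [[0,0,0,0,0,0.001,0.3],[0,0,0,0,0,0,0.3],[0,0,0,0,0,0,0.4],[0,0,0,0,0,0,0.5],[0,0,0,0,0,0,0.7],[0,0,0,0,0,0,0.7],[0,0,0,0,0,0,0.7]],
  ],
)

```text
t: 43.9
tcp_pos: [0.4035, 0.2491, 0.0476]
tool_rot: [0.801, 0.598, 0.0, 0.0]
force: [0.1, 0.4, -0.4]
finger_gap: 0.854
gripper_force: 0.0
```

Request:
servo_tool(
  rows=[
    [[0,0,0,0,0,-0.02,0.7],[0,0,0,0,0,-0.04,0.7],[0,0,0,0,0,-0.04,0.7],[0,0,0,0,0,-0.04,0.7],[0,0,0,0,0,-0.04,0.7],[0,0,0,0,0,-0.023,0.7],[0,0,0,0,0,0,0.7],[0,0,0,0,0,0,0.7]],
  ],
)

```text
t: 44.57
tcp_pos: [0.4039, 0.2493, 0.252]
tool_rot: [0.801, 0.598, 0.002, 0.001]
force: [-0.9, -1.0, -0.2]
finger_gap: 0.851
gripper_force: 0.0
```

```bash
python3 - <<'E'
from h import *
i=holes((.4035,.249),73.5,.0145,14); cv2.imwrite("pics/w17.png",i); to(.412,-.274,.25,101.2)
E
```

```text
1 area 16 pix [321.25   175.5625] pos [0.4118 0.2785] err mm [-0.6948 -0.736 ]
-1 area 10 pix [321.2 237. ] pos [0.3937 0.2181] err mm [-0.8701 -0.7272]
pos [0.4029 0.2489 0.2505] yaw 73.47225548683404 F [ 0.2013 -0.5304  0.1261] gap 0.8471778027070812
wz -27.72774451316596 tx -0.5147232644020543 ty -0.09263791010935574 tz 0.0005316273633645952
```

Cover_3 is checked and seated in the green cradle. Next is cover_2.

Request:
servo_tool(
  rows=[
    [[0,0,-6.9,0,0,0,0.7],[0,0,-6.9,0,0,0,0.7],[0,0,-6.9,0,0,0,0.7],[0,0,-7,0,0,0,0.7],[0,0,0,-0.0396,-0.0071,0,0.7],[0,0,0,-0.0396,-0.0071,0,0.7],[0,0,0,-0.0396,-0.0071,0,0.7],[0,0,0,-0.0396,-0.0071,0,0.7]],
  ],
)

```text
t: 45.28
tcp_pos: [0.4044, 0.087, 0.2486]
tool_rot: [0.634, 0.773, -0.002, -0.002]
force: [0.8, -1.1, -0.5]
finger_gap: 0.851
gripper_force: 0.0
```

Request:
servo_tool(
  rows=[
    [[0,0,0,-0.0396,-0.0071,0,0.7],[0,0,0,-0.0396,-0.0071,0,0.7],[0,0,0,-0.0396,-0.0071,0,0.7],[0,0,0,-0.0396,-0.0071,0,0.7],[0,0,0,-0.0396,-0.0071,0,0.7],[0,0,0,-0.0396,-0.0071,0,0.7],[0,0,0,-0.0396,-0.0071,0,0.7],[0,0,0,-0.0396,-0.0071,0,0.7]],
  ],
)

```text
t: 45.95
tcp_pos: [0.4103, -0.2348, 0.2483]
tool_rot: [0.635, 0.772, 0.0, -0.003]
force: [1.3, 1.1, -0.4]
finger_gap: 0.85
gripper_force: 0.0
```

Request:
servo_tool(
  rows=[
    [[0,0,0,-0.0396,-0.0071,0,0.7],[0,0,0,0,0,0,0.7],[0,0,0,0,0,0,0.7],[0,0,0,0,0,0,0.7]],
  ],
)

```text
t: 46.28
tcp_pos: [0.4113, -0.2726, 0.2485]
tool_rot: [0.635, 0.772, 0.001, -0.003]
force: [0.3, -0.3, -0.4]
finger_gap: 0.85
gripper_force: 0.0
```

```bash
python3 - <<'E'
from h import *
i=holes((.412,-.274),101.2,.0285,14); cv2.imwrite("pics/w18.png",i); to(.412,-.274,.0618,101.2)
E
```

```text
1 area 60 pix [324.1    171.6167] pos [ 0.4052 -0.236 ] err mm [-0.7113  7.0736]
1 area 20 pix [322.95 178.9 ] pos [ 0.4054 -0.243 ] err mm [-0.4364  0.1191]
-1 area 20 pix [323.05 243.1 ] pos [ 0.4177 -0.3048] err mm [-0.4487  0.0945]
pos [ 0.4115 -0.2721  0.2489] yaw 101.18562120797732 F [0.1489 0.4065 0.7697] gap 0.8466235719599386
wz -0.014378792022682774 tx -0.0020074650357059247 ty 9.924239637083657e-05 tz 0.18711266705636165
```

Request:
servo_tool(
  rows=[
    [[0,0,0,-0.002,0,0.04,0.7],[0,0,0,0,0,0.04,0.7],[0,0,0,0,0,0.04,0.7],[0,0,0,0,0,0.04,0.7],[0,0,0,0,0,0.02,0.7],[0,0,0,0,0,0.0077,0.7],[0,0,0,0,0,0,0.7],[0,0,0,0,0,0,0.7]],
  ],
  squeeze=40,
)

```text
t: 47.0
tcp_pos: [0.4133, -0.2751, 0.0633]
tool_rot: [0.634, 0.773, 0.0, -0.0]
force: [-0.1, -0.0, -0.3]
finger_gap: 0.853
gripper_force: 0.0
```

Request:
servo_tool(
  rows=[
    [[0,0,0,0,0,0,0.5],[0,0,0,0,0,0,0.3],[0,0,0,0,0,0,0.3],[0,0,0,0,0,0,0.3],[0,0,0,0,0,0,0.3],[0,0,0,0,0,0,0.3],[0,0,0,0,0,0,0.3]],
  ],
)

```text
t: 47.58
tcp_pos: [0.4136, -0.2762, 0.0649]
tool_rot: [0.635, 0.773, -0.0, 0.001]
force: [-0.7, 1.6, 7.6]
finger_gap: 0.689
gripper_force: 43.4
```

Request:
servo_tool(
  rows=[
    [[0,0,0,0,0,-0.003,0.3],[0,0,0,0,0,-0.006,0.3],[0,0,0,0,0,-0.01,0.3],[0,0,0,0,0,-0.02,0.3],[0,0,0,0,0,-0.03,0.3],[0,0,0,0,0,-0.03,0.3],[0,0,0,0,0,0,0.3],[0,0,0,0,0,0,0.3]],
  ],
)

```text
t: 48.25
tcp_pos: [0.4139, -0.2767, 0.1642]
tool_rot: [0.635, 0.773, -0.0, 0.003]
force: [-0.4, 0.2, -2.1]
finger_gap: 0.686
gripper_force: 43.5
```

```bash
python3 - <<'E'
from h import *
to(.577,-.125,.16,92); s=manip.snapshot("scene"); cv2.imwrite("pics/s19.png",s)
crop(s,270,220,430,340,5,"pics/c19.png")
E
```

```text
pos [ 0.4139 -0.2767  0.1642] yaw 101.17140188852366 F [-0.3941  0.2092 -2.0871] gap 0.6861391328563075
wz 9.171401888523661 tx 0.14595434000294155 ty 0.1683243482541585 tz 0.004219674508809945
```

Request:
servo_tool(
  rows=[
    [[0,0,4.6,0,0,0,0.3],[0,0,4.6,0,0,0,0.3],[0,0,0,0.012,0.014,0,0.3],[0,0,0,0.024,0.028,0,0.3],[0,0,0,0.026,0.03,0,0.3],[0,0,0,0.026,0.03,0,0.3],[0,0,0,0.026,0.03,0,0.3],[0,0,0,0.02,0.0225,0,0.3]],
  ],
)

```text
t: 48.97
tcp_pos: [0.5637, -0.134, 0.1601]
tool_rot: [0.695, 0.719, -0.0, -0.001]
force: [0.1, -0.3, -2.1]
finger_gap: 0.69
gripper_force: 43.5
```

Request:
servo_tool(
  rows=[
    [[0,0,0,0.012,0.0135,0,0.3],[0,0,0,0,0,0.015,0.3],[0,0,0,0,0,0.03,0.3],[0,0,0,0,0,0.025,0.3],[0,0,0,0,0,0.008,0.3],[0,0,0,0,0,0,0.3],[0,0,0,0,0,0,0.3]],
  ],
)

```text
t: 49.55
tcp_pos: [0.5753, -0.1241, 0.083]
tool_rot: [0.695, 0.719, -0.0, -0.001]
force: [1.4, -0.3, -2.0]
finger_gap: 0.689
gripper_force: 43.8
```

```bash
python3 - <<'E'
from h import *
to(.577,-.0523,.0564,92)
E
```

```text
pos [ 0.5753 -0.1241  0.083 ] yaw 91.95291586263579 F [ 1.3608 -0.2741 -2.0357] gap 0.6890966597282048
wz -0.0470841373642088 tx 0.07165700735253876 ty 0.004201441269345024 tz 0.026644877618750375
```

Request:
servo_tool(
  rows=[
    [[0,0,0,0.01,0.001,0,0.3],[0,0,0,0.02,0.001,0,0.3],[0,0,0,0.02,0.001,0,0.3],[0,0,0,0.015,0.0012,0,0.3],[0,0,0,0.0067,0,0,0.3],[0,0,0,0,0,0,0.3],[0,0,0,0,0,0,0.3],[0,0,0,0,0,0,0.3]],
  ],
)

```text
t: 50.22
tcp_pos: [0.5782, -0.0531, 0.0846]
tool_rot: [0.695, 0.719, 0.0, 0.001]
force: [0.1, 0.5, -2.4]
finger_gap: 0.688
gripper_force: 43.8
```

```bash
python3 - <<'E'
from h import *
to(.577,-.0523,.0564,92)
E
```

```text
pos [ 0.5782 -0.0531  0.0846] yaw 91.94960681106372 F [ 0.0682  0.5009 -2.4232] gap 0.6878173386576412
wz -0.050393188936283195 tx 0.0008229279589656196 ty -0.0011855604855349159 tz 0.02817406223506868
```

Request:
servo_tool(
  rows=[
    [[0,0,0,0.0008,-0.001,0.01,0.3],[0,0,0,0,0,0.008,0.3],[0,0,0,0,0,0.005,0.3],[0,0,0,0,0,0.003,0.3],[0,0,0,0,0,0.001,0.3],[0,0,0,0,0,0,0.3]],
  ],
)

```text
t: 50.72
tcp_pos: [0.5756, -0.0518, 0.057]
tool_rot: [0.695, 0.719, -0.001, -0.001]
force: [-1.4, -0.2, 4.8]
finger_gap: 0.687
gripper_force: 44.4
```

Request:
servo_tool(
  rows=[
    [[0,0,0,0,0,0.001,0.3],[0,0,0,0,0,0.001,0.3],[0,0,0,0,0,0,0.3]],
  ],
)

```text
t: 50.97
tcp_pos: [0.5756, -0.0518, 0.0569]
tool_rot: [0.695, 0.719, -0.001, -0.001]
force: [-6.2, -0.3, 17.5]
finger_gap: 0.686
gripper_force: 45.7
```

Request:
servo_tool(
  rows=[
    [[0,0,0,0,0,0,0.4],[0,0,0,0,0,0,0.5],[0,0,0,0,0,0,0.7],[0,0,0,0,0,0,0.7],[0,0,0,0,0,-0.02,0.7],[0,0,0,0,0,-0.04,0.7],[0,0,0,0,0,-0.04,0.7],[0,0,0,0,0,-0.04,0.7]],
  ],
)

```text
t: 51.63
tcp_pos: [0.5761, -0.0515, 0.1954]
tool_rot: [0.695, 0.719, -0.001, -0.001]
force: [-0.3, -1.4, -0.9]
finger_gap: 0.85
gripper_force: 0.0
```

Request:
servo_tool(
  rows=[
    [[0,0,0,0,0,-0.04,0.7],[0,0,0,0,0,-0.015,1],[0,0,0,0,0,0,1],[0,0,0,0,0,0,1]],
  ],
)

```text
t: 51.97
tcp_pos: [0.5769, -0.0517, 0.2505]
tool_rot: [0.695, 0.719, 0.0, 0.001]
force: [-0.6, -0.2, -0.5]
finger_gap: 0.999
gripper_force: 0.0
```

```bash
python3 - <<'E'
from h import *
i=holes((.5766,-.0502),92,.020); cv2.imwrite("pics/w20.png",i)
to(.5702,.1327,.25,92)
E
```

```text
1 none; min 74.0
-1 area 14 pix [320.5714 234.7857] pos [ 0.5763 -0.0806] err mm [-1.3599  1.106 ]
pos [ 0.5759 -0.0514  0.249 ] yaw 91.9649912368214 F [-0.032   0.0597 -0.3265] gap 0.9999782440754259
wz -0.03500876317859536 tx 0.18420511869688605 ty 0.0007008302920104296 tz -0.0009843190973259641
```

Seated. On to the clamp.

Request:
servo_tool(
  rows=[
    [[0,0,0,0.0368,0,0,1],[0,0,0,0.0368,0,0,1],[0,0,0,0.0368,0,0,1],[0,0,0,0.0368,0,0,1],[0,0,0,0.0368,0,0,1],[0,0,0,0,0,0.0364,1],[0,0,0,0,0,0.0364,1],[0,0,0,0,0,0.0364,1]],
  ],
  squeeze=50,
)

```text
t: 52.68
tcp_pos: [0.5688, 0.1335, 0.1377]
tool_rot: [0.694, 0.72, -0.001, -0.001]
force: [0.0, 0.7, 0.8]
finger_gap: 0.999
gripper_force: 0.0
```

Request:
servo_tool(
  rows=[
    [[0,0,0,0,0,0.0364,1],[0,0,0,0,0,0.0364,1],[0,0,0,0,0,0,0.2],[0,0,0,0,0,0,-0.4],[0,0,0,0,0,0,-1],[0,0,0,0,0,0,-1],[0,0,0,0,0,0,-1],[0,0,0,0,0,0,-1]],
  ],
)

```text
t: 53.35
tcp_pos: [0.5706, 0.1324, 0.0703]
tool_rot: [0.695, 0.719, 0.001, 0.001]
force: [-2.1, -0.5, 5.0]
finger_gap: 0.363
gripper_force: 52.4
```

Request:
servo_tool(
  rows=[
    [[0,0,0,-0.0016,0,-0.007,-1],[0,0,0,-0.0022,0,-0.0068,-1],[0,0,0,-0.0027,0,-0.0066,-1],[0,0,0,-0.0033,0,-0.0064,-1],[0,0,0,-0.0038,0,-0.0061,-1],[0,0,0,-0.0043,0,-0.0057,-1],[0,0,0,-0.0047,0,-0.0054,-1],[0,0,0,-0.0051,0,-0.005,-1]],
  ],
)

```text
t: 54.02
tcp_pos: [0.5714, 0.1044, 0.1174]
tool_rot: [0.695, 0.719, 0.0, -0.0]
force: [2.1, 1.9, -12.4]
finger_gap: 0.363
gripper_force: 50.5
```

Request:
servo_tool(
  rows=[
    [[0,0,0,-0.0055,0,-0.0046,-1],[0,0,0,-0.0059,0,-0.0041,-1],[0,0,0,-0.0062,0,-0.0036,-1],[0,0,0,-0.0065,0,-0.0031,-1],[0,0,0,-0.0067,0,-0.0026,-1],[0,0,0,-0.0069,0,-0.002,-1],[0,0,0,-0.007,0,-0.0014,-1],[0,0,0,0,0,0,-1]],
  ],
)

```text
t: 54.68
tcp_pos: [0.5728, 0.0598, 0.1398]
tool_rot: [0.695, 0.719, 0.001, -0.0]
force: [0.9, 3.6, -3.2]
finger_gap: 0.363
gripper_force: 49.9
```

```bash
python3 -c "
from h import *
to(.573,.0528,.1377,92); bar(); bar(350)"
```

```text
pos [0.5728 0.0598 0.1398] yaw 91.92761127844018 F [ 0.8799  3.567  -3.2462] gap 0.3626165932028135
wz -0.07238872155981824 tx -0.006982563731242839 ty -7.229101894698573e-05 tz 0.0021466697928129164
bar v 293 335 q 0.17999999999999994
bar v 293 335 q 0.17999999999999994
```

Request:
servo_tool(
  rows=[
    [[0,0,0,0,0,0,0],[0,0,0,0,0,0,0.3],[0,0,0,0,0,0,0.3],[0,0,0,0.009,0,0.004,0.3],[0,0,0,0,0,0,0.3],[0,0,0,0,0,0,-0.4],[0,0,0,0,0,0,-1],[0,0,0,0,0,0,-1]],
  ],
  squeeze=90,
)

```text
t: 55.45
tcp_pos: [0.5725, 0.0692, 0.1345]
tool_rot: [0.695, 0.719, 0.0, 0.0]
force: [0.8, 1.0, 2.2]
finger_gap: 0.353
gripper_force: 88.9
```

Request:
servo_tool(
  rows=[
    [[0,0,0,0,0,0,-1],[0,0,0,0,0,0,-1],[0,0,0,-0.005,0,-0.001,-1],[0,0,0,-0.005,0,-0.001,-1],[0,0,0,-0.005,0,-0.0005,-1],[0,0,0,-0.002,0,0,-1],[0,0,0,-0.002,0,0,-1],[0,0,0,0,0,0,-1]],
  ],
)

```text
t: 56.12
tcp_pos: [0.573, 0.0539, 0.1372]
tool_rot: [0.697, 0.717, 0.003, -0.003]
force: [0.3, 13.8, 3.9]
finger_gap: 0.352
gripper_force: 89.2
```

```bash
python3 -c "
from h import *
to(.573,.0528,.1377,92); bar(); bar(350)"
```

```text
pos [0.573  0.0539 0.1372] yaw 91.59244967750674 F [ 0.2947 13.7698  3.9278] gap 0.3521718571540455
wz -0.4075503224932646 tx -0.0010561757019988526 ty -4.98418911924409e-05 tz -0.0005128945107836236
bar v 316 359 q 0.019999999999999962
bar v 315 359 q 0.029999999999999943
```

Push a little more against the stop, then hold over 2 s and reopen, with a re-centring at the end.

Request:
servo_tool(
  rows=[
    [[0,0,0,-0.002,0,0,-1],[0,0,0,-0.002,0,0,-1],[0,0,0,0,0,0,-1],[0,0,0,0,0,0,-1]],
  ],
)

```text
t: 56.55
tcp_pos: [0.5731, 0.0506, 0.1374]
tool_rot: [0.697, 0.717, 0.004, -0.003]
force: [0.0, 13.8, 5.6]
finger_gap: 0.354
gripper_force: 89.4
```

```bash
python3 -c "
from h import *
to(.573,.0528,.1377,92); bar(); bar(350)"
```

```text
pos [0.5731 0.0506 0.1374] yaw 91.55883758763508 F [ 0.0222 13.7641  5.5554] gap 0.3537188616137933
wz -0.4411624123649176 tx 0.0022472940535246096 ty -3.448507678011999e-06 tz -0.0003046175722824507
bar v 314 357 q -5.551115123125783e-17
bar v 314 357 q -5.551115123125783e-17
```

Request:
servo_tool(
  rows=[
    [[0,0,0,-0.002,0,0,-1],[0,0,0,-0.002,0,0,-1],[0,0,0,0,0,0,-1],[0,0,0,0,0,0,-1],[0,0,0,0,0,0,-1],[0,0,0,0,0,0,-1],[0,0,0,0,0,0,-1],[0,0,0,0,0,0,-1]],
  ],
)

```text
t: 57.32
tcp_pos: [0.5731, 0.05, 0.1374]
tool_rot: [0.698, 0.716, 0.006, -0.005]
force: [0.5, 24.4, 5.7]
finger_gap: 0.357
gripper_force: 89.4
```

```bash
python3 -c "
from h import *
to(.573,.0528,.1377,92); bar(); bar(350)"
```

```text
pos [0.5731 0.05   0.1374] yaw 91.48188136901088 F [ 0.4682 24.3811  5.7106] gap 0.35674260703966304
wz -0.5181186309891217 tx 0.002799903596193477 ty -1.260841450578275e-05 tz -0.0002656184064370182
bar v 313 357 q -0.010000000000000037
bar v 313 357 q -0.010000000000000037
```

Request:
servo_tool(
  rows=[
    [[0,0,0,0,0,0,-1],[0,0,0,0,0,0,-1],[0,0,0,0,0,0,-1],[0,0,0,0,0,0,-1],[0,0,0,0,0,0,-1],[0,0,0,0,0,0,-1],[0,0,0,0,0,0,-1],[0,0,0,0,0,0,-1]],
  ],
)

```text
t: 58.08
tcp_pos: [0.5731, 0.05, 0.1374]
tool_rot: [0.698, 0.716, 0.006, -0.005]
force: [1.0, 26.4, 6.1]
finger_gap: 0.358
gripper_force: 89.4
```

Request:
servo_tool(
  rows=[
    [[0,0,0,0,0,0,-1],[0,0,0,0,0,0,-1],[0,0,0,0,0,0,-1],[0,0,0,0,0,0,-1],[0,0,0,0,0,0,-1],[0,0,0,0,0,0,-1],[0,0,0,0,0,0,-1],[0,0,0,0,0,0,-1]],
  ],
)

```text
t: 58.75
tcp_pos: [0.5731, 0.05, 0.1374]
tool_rot: [0.698, 0.716, 0.006, -0.005]
force: [1.3, 25.6, 5.4]
finger_gap: 0.353
gripper_force: 89.4
```

Request:
servo_tool(
  rows=[
    [[0,0,0,0,0,0,-1],[0,0,0,0,0,0,-1],[0,0,0,0,0,0,-1],[0,0,0,0,0,0,-1],[0,0,0,0,0,0,-1],[0,0,0,0,0,0,-1],[0,0,0,0,0,0,-1],[0,0,0,0,0,0,-1]],
  ],
)

```text
t: 59.42
tcp_pos: [0.5731, 0.05, 0.1375]
tool_rot: [0.698, 0.716, 0.006, -0.005]
force: [2.4, 24.9, 6.5]
finger_gap: 0.355
gripper_force: 89.4
```

Request:
servo_tool(
  rows=[
    [[0,0,0,0,0,0,-1],[0,0,0,0,0,0,-1],[0,0,0,0,0,0,-1],[0,0,0,0,0,0,-1],[0,0,0,0,0,0,-1],[0,0,0,0.005,0,0,-1],[0,0,0,0,0,0,-1]],
  ],
)

```text
t: 60.0
tcp_pos: [0.5731, 0.0512, 0.1374]
tool_rot: [0.697, 0.717, 0.003, -0.002]
force: [0.9, 12.0, 5.5]
finger_gap: 0.358
gripper_force: 89.3
```

Request:
servo_tool(
  rows=[
    [[0,0,0,0.0071,0,0.0009,-1],[0,0,0,0.007,0,0.0014,-1],[0,0,0,0.0069,0,0.002,-1],[0,0,0,0.0067,0,0.0026,-1],[0,0,0,0.0065,0,0.0031,-1],[0,0,0,0.0062,0,0.0036,-1],[0,0,0,0.0059,0,0.0041,-1],[0,0,0,0.0055,0,0.0046,-1]],
  ],
)

```text
t: 60.67
tcp_pos: [0.5719, 0.0977, 0.1186]
tool_rot: [0.694, 0.72, -0.0, 0.002]
force: [-6.2, -0.1, 25.8]
finger_gap: 0.356
gripper_force: 99.8
```

Request:
servo_tool(
  rows=[
    [[0,0,0,0.0051,0,0.005,-1],[0,0,0,0.0047,0,0.0054,-1],[0,0,0,0.0043,0,0.0057,-1],[0,0,0,0.0038,0,0.0061,-1],[0,0,0,0.0033,0,0.0064,-1],[0,0,0,0.0027,0,0.0066,-1],[0,0,0,0.0022,0,0.0068,-1],[0,0,0,0.0016,0,0.007,-1]],
  ],
)

```text
t: 61.33
tcp_pos: [0.5709, 0.1237, 0.0672]
tool_rot: [0.694, 0.72, -0.001, 0.002]
force: [-5.8, -14.8, 10.4]
finger_gap: 0.357
gripper_force: 113.4
```

Request:
servo_tool(
  rows=[
    [[0,0,0,0.001,0,0.003,-1],[0,0,0,0.0005,0,0.003,-1],[0,0,0,0,0,0.002,-1],[0,0,0,0,0,0,-1]],
  ],
)

```text
t: 61.67
tcp_pos: [0.5708, 0.1249, 0.0586]
tool_rot: [0.694, 0.72, -0.001, 0.002]
force: [-2.6, -8.6, 8.6]
finger_gap: 0.355
gripper_force: 107.3
```

Request:
servo_tool(
  rows=[
    [[0,0,0,0,0,0,-0.1],[0,0,0,0,0,0,0.3],[0,0,0,0,0,0,1],[0,0,0,0,0,0,1],[0,0,0,0,0,0,1],[0,0,0,0,0,-0.03,1],[0,0,0,0,0,-0.04,1],[0,0,0,0,0,-0.04,1]],
  ],
  squeeze=50,
)

```text
t: 62.33
tcp_pos: [0.5692, 0.1281, 0.1672]
tool_rot: [0.695, 0.719, -0.001, -0.002]
force: [0.8, -0.5, 1.0]
finger_gap: 0.997
gripper_force: 0.0
```

Request:
servo_tool(
  rows=[
    [[0,0,0,0,0,-0.04,0.7],[0,0,0,0,0,-0.04,0.7],[0,0,0,-0.036,0,0,0.7],[0,0,0,-0.036,0,0,0.7],[0,0,0,-0.036,0,0,0.7],[0,0,0,-0.036,0,0,0.7],[0,0,0,-0.034,0,0,0.7],[0,0,0,0,0,0,0.7]],
  ],
)

```text
t: 63.0
tcp_pos: [0.5773, -0.0558, 0.2475]
tool_rot: [0.697, 0.717, -0.001, 0.002]
force: [-0.4, 0.8, 1.2]
finger_gap: 0.853
gripper_force: 0.0
```

```bash
cat >> h.py <<'E'
def handle():
    s=manip.snapshot("scene"); t=s.astype(int); m=(t[...,2]-t[...,1]>70); m[:170]=0;m[235:]=0;m[:,:235]=0;m[:,300:]=0
    ys,xs=np.nonzero(m); print("handle px",len(xs),xs.min(),xs.max(),ys.min(),ys.max(),xs.mean(),ys.mean(),"(open 138 249 269 197 213 258.2 204.7)"); return s
E
python3 - <<'E'
from h import *
to(.5766,-.05,.0515,92)
i=holes((.5766,-.0502),92,.020); handle()
E
```

```text
pos [ 0.5773 -0.0558  0.2475] yaw 91.68140691361309 F [-0.4163  0.8229  1.1839] gap 0.8531821934685864
wz -0.31859308638691175 tx 0.005789489018891233 ty -0.0005402743591694383 tz 0.1960018135031302
-1 area 15 pix [320.6 231.4] pos [ 0.5765 -0.0809] err mm [-1.2127  0.7726]
handle px 142 249 269 197 213 258.26056338028167 204.49295774647888 (open 138 249 269 197 213 258.2 204.7)
```

Request:
servo_tool(
  rows=[
    [[0,0,-0.3,0.006,-0.0005,0,0.7],[0,0,0,0,0,0.04,0.7],[0,0,0,0,0,0.04,0.7],[0,0,0,0,0,0.04,0.7],[0,0,0,0,0,0.04,0.7],[0,0,0,0,0,0.025,0.7],[0,0,0,0,0,0.0105,0.7],[0,0,0,0,0,0,0.7]],
  ],
)

```text
t: 63.77
tcp_pos: [0.5741, -0.0418, 0.0498]
tool_rot: [0.692, 0.722, -0.001, -0.002]
force: [0.5, 0.5, 0.6]
finger_gap: 0.852
gripper_force: 0.0
```

Request:
servo_tool(
  rows=[
    [[0,0,0,0,0,0,0.5],[0,0,0,0,0,0,0.3],[0,0,0,0,0,0,0.3],[0,0,0,0,0,0,0.3],[0,0,0,0,0,0,0.3],[0,0,0,0,0,0,0.3],[0,0,0,0,0,0,0.3],[0,0,0,0,0,0,0.3]],
  ],
)

```text
t: 64.43
tcp_pos: [0.577, -0.0441, 0.0537]
tool_rot: [0.693, 0.721, 0.001, 0.001]
force: [-0.5, 1.4, 5.7]
finger_gap: 0.686
gripper_force: 56.3
```

Request:
servo_tool(
  rows=[
    [[0,0,0,0,0,-0.006,0.3],[0,0,0,0,0,-0.01,0.3],[0,0,0,0,0,-0.014,0.3],[0,0,0,-0.015,0,0,0.3],[0,0,0,-0.02,0,0,0.3],[0,0,0,-0.02,0,0,0.3],[0,0,0,-0.02,0,0,0.3],[0,0,0,0,0,0,0.3]],
  ],
)

```text
t: 65.1
tcp_pos: [0.58, -0.1229, 0.0829]
tool_rot: [0.694, 0.72, 0.0, 0.002]
force: [-0.1, 0.7, -0.1]
finger_gap: 0.686
gripper_force: 55.4
```

Request:
servo_tool(
  rows=[
    [[0,0,0,0,0,-0.02,0.3],[0,0,0,0,0,-0.035,0.3],[0,0,0,0,0,-0.04,0.3],[0,0,0,0,0,-0.04,0.3],[0,0,0,0.01,-0.01,-0.02,0.3],[0,0,0,0.0262,-0.0205,0,0.3],[0,0,0,0.0262,-0.0205,0,0.3],[0,0,0,0.0262,-0.0205,0,0.3]],
  ],
)

```text
t: 65.77
tcp_pos: [0.5025, -0.0321, 0.238]
tool_rot: [0.693, 0.721, 0.0, 0.0]
force: [0.8, -0.5, -2.0]
finger_gap: 0.686
gripper_force: 55.4
```

Request:
servo_tool(
  rows=[
    [[0,0,0,0.0262,-0.0205,0,0.3],[0,0,0,0.0262,-0.0205,0,0.3],[0,0,0,0.0262,-0.0205,0,0.3],[0,0,0,0.0162,-0.0205,0,0.3],[0,0,6.2,0,0,0,0.3],[0,0,6.2,0,0,0,0.3],[0,0,6.1,0,0,0,0.3],[0,0,0,0,0,0,0.3]],
  ],
)

```text
t: 66.43
tcp_pos: [0.4174, 0.0589, 0.2375]
tool_rot: [0.8, 0.6, 0.0, 0.0]
force: [0.5, 0.1, -1.6]
finger_gap: 0.685
gripper_force: 55.4
```

```bash
python3 - <<'E'
from h import *
to(.4028,.2484,.0624,73.5)
kt=cam("wrist"); i=manip.snapshot("wrist"); cv2.imwrite("pics/w21.png",i)
c,a=green("wrist",.012,i,kt)
E
```

```text
pos [0.4174 0.0589 0.2375] yaw 73.70608769886468 F [ 0.5391  0.1094 -1.6443] gap 0.6849708931428735
wz 0.20608769886467826 tx 0.17759555136716637 ty -0.06783331385970544 tz 0.17508680485684758
wrist area 2732 bbox [207   0  88  91] centre [397.7864 233.3708] size (93.21051788330078, 83.11780548095703) long axis yaw 73.40943
```

Request:
servo_tool(
  rows=[
    [[0,0,0,0.015,-0.006,0,0.3],[0,0,0,0.03,-0.012,0,0.3],[0,0,0,0.036,-0.0135,0,0.3],[0,0,0,0.036,-0.0135,0,0.3],[0,0,0,0.036,-0.0135,0,0.3],[0,0,0,0.03,-0.0093,0,0.3],[0,0,0,0,0,0.03,0.3],[0,0,0,0,0,0.03,0.3]],
  ],
)

```text
t: 67.15
tcp_pos: [0.4055, 0.2556, 0.178]
tool_rot: [0.798, 0.603, 0.003, 0.001]
force: [1.0, -0.6, -2.2]
finger_gap: 0.687
gripper_force: 55.4
```

Request:
servo_tool(
  rows=[
    [[0,0,0.2,0,0,0.035,0.3],[0,0,0,0,0,0.03,0.3],[0,0,0,0,0,0.01,0.3],[0,0,0,0,0,0,0.3],[0,0,0,0,0,0,0.3],[0,0,0,0,0,0,0.3]],
  ],
)

```text
t: 67.65
tcp_pos: [0.405, 0.2532, 0.1028]
tool_rot: [0.801, 0.599, 0.001, 0.0]
force: [0.0, 0.6, -0.9]
finger_gap: 0.683
gripper_force: 55.4
```

```bash
python3 - <<'E'
from h import *
to(.4043,.2535,.0622,73.5)
E
```

```text
pos [0.405  0.2532 0.1028] yaw 73.62770073676984 F [ 0.0441  0.5849 -0.8565] gap 0.682629103675266
wz 0.12770073676983884 tx 0.0001143706048115594 ty -0.0007722360311396668 tz 0.040638604451831796
```

Request:
servo_tool(
  rows=[
    [[0,0,0,0,-0.0007,0.012,0.3],[0,0,0,0,0,0.01,0.3],[0,0,0,0,0,0.008,0.3],[0,0,0,0,0,0.005,0.3],[0,0,0,0,0,0.002,0.3],[0,0,0,0,0,0,0.3],[0,0,0,0,0,0,0.3]],
  ],
)

```text
t: 68.23
tcp_pos: [0.4038, 0.2532, 0.0654]
tool_rot: [0.801, 0.599, 0.0, 0.0]
force: [0.5, -0.1, -1.5]
finger_gap: 0.684
gripper_force: 55.4
```

Request:
servo_tool(
  rows=[
    [[0,0,0,0,0,0.002,0.3],[0,0,0,0,0,0.0015,0.3],[0,0,0,0,0,0,0.3]],
  ],
)

```text
t: 68.48
tcp_pos: [0.4038, 0.2532, 0.0617]
tool_rot: [0.801, 0.599, 0.0, 0.0]
force: [-0.4, -0.8, -0.8]
finger_gap: 0.682
gripper_force: 55.5
```

Request:
servo_tool(
  rows=[
    [[0,0,0,0,0,0.0005,0.3],[0,0,0,0,0,0,0.4],[0,0,0,0,0,0,0.5],[0,0,0,0,0,0,0.7],[0,0,0,0,0,0,0.7],[0,0,0,0,0,-0.02,0.7],[0,0,0,0,0,-0.04,0.7],[0,0,0,0,0,-0.04,0.7]],
  ],
)

```text
t: 69.15
tcp_pos: [0.4022, 0.2526, 0.1608]
tool_rot: [0.801, 0.599, -0.002, -0.001]
force: [0.8, 0.7, 0.0]
finger_gap: 0.848
gripper_force: 0.0
```

Request:
servo_tool(
  rows=[
    [[0,0,0,0,0,-0.04,0.7],[0,0,0,0,0,-0.04,0.7],[0,0,0,0,0,-0.008,0.7],[0,0,0,0,0,0,0.7],[0,0,0,0,0,0,0.7]],
  ],
)

```text
t: 69.57
tcp_pos: [0.403, 0.2529, 0.2488]
tool_rot: [0.801, 0.599, 0.0, 0.0]
force: [-0.3, -0.7, -0.2]
finger_gap: 0.851
gripper_force: 0.0
```

```bash
python3 - <<'E'
from h import *
i=holes((.4028,.2484),73.5,.0285,14); cv2.imwrite("pics/w22.png",i); to(.412,-.274,.25,101.2)
E
```

```text
1 area 60 pix [324.4167 175.5833] pos [0.4135 0.2834] err mm [1.7478 4.7604]
1 area 17 pix [323.1176 182.4118] pos [0.4105 0.2775] err mm [-1.2449 -1.1063]
-1 area 16 pix [322.5 246. ] pos [0.3921 0.2174] err mm [-1.7114 -0.7862]
pos [0.4023 0.2527 0.2477] yaw 73.56767221319043 F [-0.133  -0.8746 -0.3482] gap 0.8488030184503729
wz -27.63232778680957 tx -0.5185316559926131 ty -0.09280890090779946 tz -0.002349932539894878
```

Cover_2 is nested in the green cradle. Last one: cover_1.

Request:
servo_tool(
  rows=[
    [[0,0,-6.9,0,0,0,0.7],[0,0,-6.9,0,0,0,0.7],[0,0,-6.9,0,0,0,0.7],[0,0,-6.9,0,0,0,0.7],[0,0,0,-0.0399,-0.0071,0,0.7],[0,0,0,-0.0399,-0.0071,0,0.7],[0,0,0,-0.0399,-0.0071,0,0.7],[0,0,0,-0.0399,-0.0071,0,0.7]],
  ],
)

```text
t: 70.28
tcp_pos: [0.4046, 0.0898, 0.2466]
tool_rot: [0.634, 0.773, -0.002, -0.002]
force: [0.9, -0.0, -1.1]
finger_gap: 0.851
gripper_force: 0.0
```

Request:
servo_tool(
  rows=[
    [[0,0,0,-0.0399,-0.0071,0,0.7],[0,0,0,-0.0399,-0.0071,0,0.7],[0,0,0,-0.0399,-0.0071,0,0.7],[0,0,0,-0.0399,-0.0071,0,0.7],[0,0,0,-0.0399,-0.0071,0,0.7],[0,0,0,-0.0399,-0.0071,0,0.7],[0,0,0,-0.0399,-0.0071,0,0.7],[0,0,0,-0.0399,-0.0071,0,0.7]],
  ],
)

```text
t: 70.95
tcp_pos: [0.411, -0.2342, 0.2463]
tool_rot: [0.635, 0.772, 0.0, -0.003]
force: [0.7, -0.0, -0.1]
finger_gap: 0.85
gripper_force: 0.0
```

Request:
servo_tool(
  rows=[
    [[0,0,0,-0.0399,-0.0071,0,0.7],[0,0,0,0,0,0,0.7],[0,0,0,0,0,0,0.7],[0,0,0,0,0,0,0.7]],
  ],
)

```text
t: 71.28
tcp_pos: [0.4121, -0.2724, 0.2466]
tool_rot: [0.635, 0.772, 0.001, -0.003]
force: [0.3, -0.3, -0.4]
finger_gap: 0.85
gripper_force: 0.0
```

```bash
python3 - <<'E'
from h import *
i=holes((.4118,-.274),101.2,.0145,14); cv2.imwrite("pics/w23.png",i); to(.412,-.274,.0465,101.2)
E
```

```text
1 area 45 pix [323.7111 170.4444] pos [ 0.4056 -0.2361] err mm [-0.117  6.988]
1 area 16 pix [322.5 177.5] pos [ 0.4057 -0.2431] err mm [0.0646 0.0031]
-1 area 13 pix [322.6154 239.6154] pos [ 0.4179 -0.3048] err mm [0.026  0.0976]
pos [ 0.4123 -0.2718  0.247 ] yaw 101.18797794772213 F [0.2911 0.1778 0.8774] gap 0.8513412979900309
wz -0.012022052277870898 tx -0.0021261021855861384 ty -0.0007070118306414776 tz 0.20053666124852515
```

Request:
servo_tool(
  rows=[
    [[0,0,0,-0.0005,-0.0005,0.04,0.7],[0,0,0,0,0,0.04,0.7],[0,0,0,0,0,0.04,0.7],[0,0,0,0,0,0.04,0.7],[0,0,0,0,0,0.028,0.7],[0,0,0,0,0,0.012,0.7],[0,0,0,0,0,0,0.7],[0,0,0,0,0,0,0.7]],
  ],
  squeeze=45,
)

```text
t: 72.0
tcp_pos: [0.4127, -0.2723, 0.0484]
tool_rot: [0.634, 0.773, 0.0, -0.002]
force: [0.8, 0.2, -0.0]
finger_gap: 0.849
gripper_force: 0.0
```

Request:
servo_tool(
  rows=[
    [[0,0,0,0,0,0,0.5],[0,0,0,0,0,0,0.3],[0,0,0,0,0,0,0.3],[0,0,0,0,0,0,0.3],[0,0,0,0,0,0,0.3],[0,0,0,0,0,0,0.3],[0,0,0,0,0,0,0.3]],
  ],
)

```text
t: 72.58
tcp_pos: [0.4128, -0.2739, 0.0505]
tool_rot: [0.635, 0.773, -0.0, 0.0]
force: [-2.2, 1.7, 7.3]
finger_gap: 0.683
gripper_force: 49.3
```

Request:
servo_tool(
  rows=[
    [[0,0,0,0,0,-0.003,0.3],[0,0,0,0,0,-0.006,0.3],[0,0,0,0,0,-0.015,0.3],[0,0,0,0,0,-0.025,0.3],[0,0,0,0,0,-0.03,0.3],[0,0,0,0,0,-0.03,0.3],[0,0,0,0,0,-0.006,0.3],[0,0,0,0,0,0,0.3]],
  ],
)

```text
t: 73.25
tcp_pos: [0.4145, -0.2756, 0.1668]
tool_rot: [0.635, 0.773, -0.0, 0.004]
force: [-1.0, -0.3, -1.1]
finger_gap: 0.684
gripper_force: 48.7
```

Request:
servo_tool(
  rows=[
    [[0,0,4.6,0,0,0,0.3],[0,0,4.6,0,0,0,0.3],[0,0,0,0.012,0.014,0,0.3],[0,0,0,0.024,0.028,0,0.3],[0,0,0,0.026,0.03,0,0.3],[0,0,0,0.026,0.03,0,0.3],[0,0,0,0.026,0.03,0,0.3],[0,0,0,0.02,0.0225,0,0.3]],
  ],
)

```text
t: 73.92
tcp_pos: [0.5641, -0.1325, 0.1623]
tool_rot: [0.695, 0.719, 0.0, -0.001]
force: [0.3, -0.4, -2.0]
finger_gap: 0.683
gripper_force: 48.7
```

Request:
servo_tool(
  rows=[
    [[0,0,0,0.01,0.015,0,0.3],[0,0,0,0,0,0.015,0.3],[0,0,0,0,0,0.03,0.3],[0,0,0,0,0,0.022,0.3],[0,0,0,0,0,0,0.3],[0,0,0,0,0,0,0.3],[0,0,0,0,0,0,0.3]],
  ],
)

```text
t: 74.5
tcp_pos: [0.5776, -0.1247, 0.0969]
tool_rot: [0.695, 0.719, 0.0, -0.0]
force: [0.2, 0.1, -1.1]
finger_gap: 0.684
gripper_force: 49.1
```

```bash
python3 - <<'E'
from h import *
to(.577,-.0500,.055,92); handle()
E
```

```text
pos [ 0.5776 -0.1247  0.0969] yaw 91.95485268368495 F [ 0.2094  0.1204 -1.1061] gap 0.6841265235899131
wz -0.04514731631505242 tx 0.07467758354866519 ty 0.0019702805769523553 tz 0.041926095242947985
handle px 143 249 269 196 212 258.34265734265733 203.71328671328672 (open 138 249 269 197 213 258.2 204.7)
```

Request:
servo_tool(
  rows=[
    [[0,0,0,0.01,0,0.012,0.3],[0,0,0,0.02,0.0005,0,0.3],[0,0,0,0.02,0.0005,0,0.3],[0,0,0,0.015,0,0,0.3],[0,0,0,0.0095,0,0,0.3],[0,0,0,0,0,0,0.3],[0,0,0,0,0,0,0.3],[0,0,0,0,0,0,0.3]],
  ],
)

```text
t: 75.22
tcp_pos: [0.5766, -0.0508, 0.0855]
tool_rot: [0.695, 0.719, 0.0, 0.001]
force: [0.5, 0.7, -0.9]
finger_gap: 0.685
gripper_force: 49.1
```

```bash
python3 - <<'E'
from h import *
to(.577,-.0497,.056,92)
E
```

```text
pos [ 0.5766 -0.0508  0.0855] yaw 91.96319283381554 F [ 0.5469  0.7387 -0.8536] gap 0.6850315390375542
wz -0.03680716618445956 tx 0.0010524544959354357 ty 0.00048590398764491994 tz 0.029489414056395706
```

Request:
servo_tool(
  rows=[
    [[0,0,0,0.001,0.0005,0.01,0.3],[0,0,0,0,0,0.008,0.3],[0,0,0,0,0,0.006,0.3],[0,0,0,0,0,0.003,0.3],[0,0,0,0,0,0.0015,0.3],[0,0,0,0,0,0,0.3]],
  ],
)

```text
t: 75.72
tcp_pos: [0.5755, -0.0492, 0.0566]
tool_rot: [0.695, 0.719, -0.001, -0.001]
force: [-2.3, -1.2, 5.1]
finger_gap: 0.687
gripper_force: 49.7
```

Request:
servo_tool(
  rows=[
    [[0,0,0,0,0,0.001,0.3],[0,0,0,0,0,0.001,0.3],[0,0,0,0,0,0,0.3]],
  ],
)

```text
t: 75.97
tcp_pos: [0.5755, -0.0492, 0.0565]
tool_rot: [0.695, 0.719, -0.001, -0.001]
force: [-5.4, -0.2, 17.6]
finger_gap: 0.685
gripper_force: 51.0
```

Request:
servo_tool(
  rows=[
    [[0,0,0,0,0,0,0.4],[0,0,0,0,0,0,0.5],[0,0,0,0,0,0,0.7],[0,0,0,0,0,0,0.7],[0,0,0,0,0,-0.02,0.7],[0,0,0,0,0,-0.04,0.7],[0,0,0,0,0,-0.04,0.7],[0,0,0,0,0,-0.04,0.7]],
  ],
)

```text
t: 76.63
tcp_pos: [0.5758, -0.0489, 0.1949]
tool_rot: [0.695, 0.719, -0.001, -0.001]
force: [0.7, 0.3, -0.0]
finger_gap: 0.852
gripper_force: 0.0
```

Request:
servo_tool(
  rows=[
    [[0,0,0,0,0,-0.04,0.7],[0,0,0,0,0,-0.015,1],[0,0,0,0,0,0,1],[0,0,0,0,0,0,1]],
  ],
)

```text
t: 76.97
tcp_pos: [0.5767, -0.0491, 0.2501]
tool_rot: [0.695, 0.719, 0.0, 0.001]
force: [-0.4, 0.9, -0.0]
finger_gap: 0.998
gripper_force: 0.0
```

```bash
python3 - <<'E'
from h import *
i=holes((.5766,-.0502),92,.020); cv2.imwrite("pics/w24.png",i)
to(.5702,.1327,.068,92)
E
```

```text
1 none; min 74.0
-1 area 15 pix [320.8667 237.4667] pos [ 0.5765 -0.0806] err mm [-1.2089  1.0451]
pos [ 0.5757 -0.0489  0.2486] yaw 91.96803543318617 F [-0.4087  0.7198 -1.0605] gap 0.9952834052005468
wz -0.03196456681382642 tx 0.18164832256264704 ty 0.0008158999836685713 tz 0.1805779649185864
```

Request:
servo_tool(
  rows=[
    [[0,0,0,0.0364,0,0,1],[0,0,0,0.0364,0,0,1],[0,0,0,0.0364,0,0,1],[0,0,0,0.0364,0,0,1],[0,0,0,0.0364,0,0,1],[0,0,0,0,0,0.0364,1],[0,0,0,0,0,0.0364,1],[0,0,0,0,0,0.0364,1]],
  ],
  squeeze=50,
)

```text
t: 77.68
tcp_pos: [0.5687, 0.134, 0.1373]
tool_rot: [0.694, 0.72, -0.001, -0.001]
force: [0.5, -0.9, -0.6]
finger_gap: 1.0
gripper_force: 0.0
```

Request:
servo_tool(
  rows=[
    [[0,0,0,0,0,0.0364,1],[0,0,0,0,0,0.0364,1],[0,0,0,0,0,0,0.2],[0,0,0,0,0,0,-0.4],[0,0,0,0,0,0,-1],[0,0,0,0,0,0,-1],[0,0,0,0,0,0,-1],[0,0,0,0,0,0,-1]],
  ],
)

```text
t: 78.35
tcp_pos: [0.5706, 0.133, 0.0699]
tool_rot: [0.695, 0.719, 0.001, 0.001]
force: [-2.4, 0.3, 4.7]
finger_gap: 0.362
gripper_force: 52.4
```

Request:
servo_tool(
  rows=[
    [[0,0,0,-0.0016,0,-0.007,-1],[0,0,0,-0.0022,0,-0.0068,-1],[0,0,0,-0.0027,0,-0.0066,-1],[0,0,0,-0.0033,0,-0.0064,-1],[0,0,0,-0.0038,0,-0.0061,-1],[0,0,0,-0.0043,0,-0.0057,-1],[0,0,0,-0.0047,0,-0.0054,-1],[0,0,0,-0.0051,0,-0.005,-1]],
  ],
)

```text
t: 79.02
tcp_pos: [0.5713, 0.105, 0.117]
tool_rot: [0.695, 0.719, 0.001, 0.0]
force: [3.4, 3.0, -11.1]
finger_gap: 0.361
gripper_force: 50.4
```

Request:
servo_tool(
  rows=[
    [[0,0,0,-0.0055,0,-0.0046,-1],[0,0,0,-0.0059,0,-0.0041,-1],[0,0,0,-0.0062,0,-0.0036,-1],[0,0,0,-0.0065,0,-0.0031,-1],[0,0,0,-0.0067,0,-0.0026,-1],[0,0,0,-0.0069,0,-0.002,-1],[0,0,0,-0.007,0,-0.0014,-1],[0,0,0,0,0,0,-1]],
  ],
)

```text
t: 79.68
tcp_pos: [0.5728, 0.0605, 0.1396]
tool_rot: [0.695, 0.719, 0.001, -0.0]
force: [2.1, 4.5, -2.0]
finger_gap: 0.365
gripper_force: 49.8
```

```bash
python3 -c "
from h import *
to(.573,.0528,.1377,92); bar(); bar(350)"
```

```text
pos [0.5728 0.0605 0.1396] yaw 91.89164928543842 F [ 2.1028  4.4513 -1.9866] gap 0.3651668342994713
wz -0.10835071456158119 tx -0.00771829693408999 ty -4.820969043398442e-05 tz 0.0018860749084406714
bar v 294 336 q 0.18999999999999995
bar v 294 336 q 0.18999999999999995
```

Same state as before, so the same re-grip and push.

Request:
servo_tool(
  rows=[
    [[0,0,0,0,0,0,0],[0,0,0,0,0,0,0.3],[0,0,0,0,0,0,0.3],[0,0,0,0.009,0,0.004,0.3],[0,0,0,0,0,0,0.3],[0,0,0,0,0,0,-0.4],[0,0,0,0,0,0,-1],[0,0,0,0,0,0,-1]],
  ],
  squeeze=90,
)

```text
t: 80.45
tcp_pos: [0.5725, 0.0698, 0.1341]
tool_rot: [0.695, 0.719, 0.0, 0.0]
force: [-0.4, 0.8, 2.0]
finger_gap: 0.358
gripper_force: 88.9
```

Request:
servo_tool(
  rows=[
    [[0,0,0,0,0,0,-1],[0,0,0,0,0,0,-1],[0,0,0,-0.005,0,-0.001,-1],[0,0,0,-0.005,0,-0.001,-1],[0,0,0,-0.005,0,-0.0005,-1],[0,0,0,-0.002,0,0,-1],[0,0,0,-0.002,0,0,-1],[0,0,0,0,0,0,-1]],
  ],
)

```text
t: 81.12
tcp_pos: [0.573, 0.0543, 0.1369]
tool_rot: [0.697, 0.717, 0.003, -0.003]
force: [-0.1, 11.8, 4.0]
finger_gap: 0.354
gripper_force: 89.3
```

Request:
servo_tool(
  rows=[
    [[0,0,0,-0.002,0,0,-1],[0,0,0,-0.002,0,0,-1],[0,0,0,-0.002,0,0,-1],[0,0,0,0,0,0,-1],[0,0,0,0,0,0,-1]],
  ],
)

```text
t: 81.53
tcp_pos: [0.5731, 0.0495, 0.1371]
tool_rot: [0.697, 0.717, 0.004, -0.003]
force: [0.6, 15.1, 5.3]
finger_gap: 0.357
gripper_force: 89.5
```

```bash
python3 -c "
from h import *
to(.573,.0528,.1377,92); bar(); bar(350)"
```

```text
pos [0.5731 0.0495 0.1371] yaw 91.55063272958469 F [ 0.6301 15.0955  5.3115] gap 0.35732871161948243
wz -0.44936727041530844 tx 0.0033096786741002725 ty 2.7520213859605857e-05 tz -0.0006005483533662592
bar v 313 356 q -0.010000000000000037
bar v 312 356 q -5.551115123125783e-17
```

Push 3 mm more for the stop, hold over 2 s, then reopen.

Request:
servo_tool(
  rows=[
    [[0,0,0,-0.002,0,0,-1],[0,0,0,-0.001,0,0,-1],[0,0,0,0,0,0,-1],[0,0,0,0,0,0,-1],[0,0,0,0,0,0,-1],[0,0,0,0,0,0,-1],[0,0,0,0,0,0,-1],[0,0,0,0,0,0,-1]],
  ],
)

```text
t: 82.3
tcp_pos: [0.5731, 0.0493, 0.1371]
tool_rot: [0.698, 0.716, 0.006, -0.005]
force: [2.5, 23.7, 6.2]
finger_gap: 0.358
gripper_force: 89.4
```

Request:
servo_tool(
  rows=[
    [[0,0,0,0,0,0,-1],[0,0,0,0,0,0,-1],[0,0,0,0,0,0,-1],[0,0,0,0,0,0,-1],[0,0,0,0,0,0,-1],[0,0,0,0,0,0,-1],[0,0,0,0,0,0,-1],[0,0,0,0,0,0,-1]],
  ],
)

```text
t: 82.97
tcp_pos: [0.5731, 0.0493, 0.1371]
tool_rot: [0.698, 0.716, 0.006, -0.005]
force: [1.1, 25.0, 6.3]
finger_gap: 0.358
gripper_force: 89.4
```

Request:
servo_tool(
  rows=[
    [[0,0,0,0,0,0,-1],[0,0,0,0,0,0,-1],[0,0,0,0,0,0,-1],[0,0,0,0,0,0,-1],[0,0,0,0,0,0,-1],[0,0,0,0,0,0,-1],[0,0,0,0,0,0,-1],[0,0,0,0,0,0,-1]],
  ],
)

```text
t: 83.63
tcp_pos: [0.5731, 0.0493, 0.1371]
tool_rot: [0.698, 0.716, 0.006, -0.005]
force: [1.8, 24.7, 5.8]
finger_gap: 0.359
gripper_force: 89.4
```

Request:
servo_tool(
  rows=[
    [[0,0,0,0,0,0,-1],[0,0,0,0,0,0,-1],[0,0,0,0,0,0,-1],[0,0,0,0,0,0,-1],[0,0,0,0,0,0,-1],[0,0,0,0,0,0,-1],[0,0,0,0,0,0,-1],[0,0,0,0,0,0,-1]],
  ],
)

```text
t: 84.3
tcp_pos: [0.5731, 0.0493, 0.1371]
tool_rot: [0.698, 0.716, 0.006, -0.005]
force: [1.1, 25.3, 4.8]
finger_gap: 0.356
gripper_force: 89.4
```

Request:
servo_tool(
  rows=[
    [[0,0,0,0.0045,0,0,-1],[0,0,0,0,0,0,-1]],
  ],
)

```text
t: 84.47
tcp_pos: [0.5731, 0.0499, 0.1371]
tool_rot: [0.697, 0.717, 0.003, -0.002]
force: [0.4, 11.8, 5.9]
finger_gap: 0.356
gripper_force: 89.4
```

Request:
servo_tool(
  rows=[
    [[0,0,0,0.0071,0,0.0009,-1],[0,0,0,0.007,0,0.0014,-1],[0,0,0,0.0069,0,0.002,-1],[0,0,0,0.0067,0,0.0026,-1],[0,0,0,0.0065,0,0.0031,-1],[0,0,0,0.0062,0,0.0036,-1],[0,0,0,0.0059,0,0.0041,-1],[0,0,0,0.0055,0,0.0046,-1]],
  ],
)

```text
t: 85.13
tcp_pos: [0.5718, 0.0969, 0.1184]
tool_rot: [0.694, 0.72, -0.0, 0.002]
force: [-3.4, -0.2, 23.5]
finger_gap: 0.358
gripper_force: 101.2
```

Request:
servo_tool(
  rows=[
    [[0,0,0,0.0051,0,0.005,-1],[0,0,0,0.0047,0,0.0054,-1],[0,0,0,0.0043,0,0.0057,-1],[0,0,0,0.0038,0,0.0061,-1],[0,0,0,0.0033,0,0.0064,-1],[0,0,0,0.0027,0,0.0066,-1],[0,0,0,0.0022,0,0.0068,-1],[0,0,0,0.0016,0,0.007,-1]],
  ],
)

```text
t: 85.8
tcp_pos: [0.5709, 0.1235, 0.0671]
tool_rot: [0.694, 0.72, -0.001, 0.002]
force: [-3.0, -2.2, 16.6]
finger_gap: 0.36
gripper_force: 111.1
```

Request:
servo_tool(
  rows=[
    [[0,0,0,0.001,0,0.003,-1],[0,0,0,0.0005,0,0.003,-1],[0,0,0,0,0,0.002,-1],[0,0,0,0,0,0,-1]],
  ],
)

```text
t: 86.13
tcp_pos: [0.5708, 0.1253, 0.0585]
tool_rot: [0.694, 0.72, -0.001, 0.001]
force: [-1.5, -4.3, 10.1]
finger_gap: 0.355
gripper_force: 108.2
```

Request:
servo_tool(
  rows=[
    [[0,0,0,0,0,0,-0.1],[0,0,0,0,0,0,0.3],[0,0,0,0,0,0,1],[0,0,0,0,0,0,1],[0,0,0,0,0,0,1],[0,0,0,0,0,-0.03,1],[0,0,0,0,0,-0.04,1],[0,0,0,0,0,-0.04,1]],
  ],
  squeeze=50,
)

```text
t: 86.8
tcp_pos: [0.5691, 0.127, 0.1667]
tool_rot: [0.695, 0.719, -0.002, -0.002]
force: [0.8, -0.4, -0.0]
finger_gap: 0.997
gripper_force: 0.0
```

Request:
servo_tool(
  rows=[
    [[0,0,0,0,0,-0.04,0.7],[0,0,0,0,0,-0.04,0.7],[0,0,0,-0.036,0,0,0.7],[0,0,0,-0.036,0,0,0.7],[0,0,0,-0.036,0,0,0.7],[0,0,0,-0.036,0,0,0.7],[0,0,0,-0.03,0,0,0.7],[0,0,0,0,0,0,0.7]],
  ],
)

```text
t: 87.47
tcp_pos: [0.577, -0.0524, 0.247]
tool_rot: [0.697, 0.717, -0.001, 0.001]
force: [1.1, 0.7, 0.3]
finger_gap: 0.85
gripper_force: 0.0
```

```bash
python3 - <<'E'
from h import *
to(.5766,-.0495,.0515,92)
i=holes((.5766,-.0502),92,.020); handle()
E
```

```text
pos [ 0.577  -0.0524  0.247 ] yaw 91.68338900636442 F [1.1093 0.6675 0.2848] gap 0.850154453905098
wz -0.3166109936355781 tx 0.0028807492182398565 ty -0.00033236212369029 tz 0.1955209295670277
1 area 17 pix [321. 181.] pos [ 0.5751 -0.027 ] err mm [-0.4148 -8.2878]
-1 area 14 pix [321.     234.5714] pos [ 0.5766 -0.0805] err mm [-1.132   1.1941]
handle px 139 249 269 197 213 258.32374100719426 204.45323741007195 (open 138 249 269 197 213 258.2 204.7)
```

Request:
servo_tool(
  rows=[
    [[0,0,-0.3,-0.0025,0,0,0.7],[0,0,0,0,0,0.04,0.7],[0,0,0,0,0,0.04,0.7],[0,0,0,0,0,0.04,0.7],[0,0,0,0,0,0.04,0.7],[0,0,0,0,0,0.025,0.7],[0,0,0,0,0,0.0105,0.7],[0,0,0,0,0,0,0.7]],
  ],
)

```text
t: 88.23
tcp_pos: [0.5748, -0.0477, 0.0494]
tool_rot: [0.692, 0.722, -0.001, -0.002]
force: [-0.2, 0.9, -0.0]
finger_gap: 0.851
gripper_force: 0.0
```

Request:
servo_tool(
  rows=[
    [[0,0,0,0,0,0,0.5],[0,0,0,0,0,0,0.3],[0,0,0,0,0,0,0.3],[0,0,0,0,0,0,0.3],[0,0,0,0,0,0,0.3],[0,0,0,0,0,0,0.3],[0,0,0,0,0,0,0.3],[0,0,0,0,0,0,0.3]],
  ],
)

```text
t: 88.9
tcp_pos: [0.5775, -0.0495, 0.0532]
tool_rot: [0.693, 0.721, 0.001, 0.001]
force: [-0.9, 1.6, 5.7]
finger_gap: 0.686
gripper_force: 56.3
```

Request:
servo_tool(
  rows=[
    [[0,0,0,0,0,-0.006,0.3],[0,0,0,0,0,-0.01,0.3],[0,0,0,0,0,-0.014,0.3],[0,0,0,-0.015,0,0,0.3],[0,0,0,-0.02,0,0,0.3],[0,0,0,-0.02,0,0,0.3],[0,0,0,-0.02,0,0,0.3],[0,0,0,0,0,0,0.3]],
  ],
)

```text
t: 89.57
tcp_pos: [0.5807, -0.1294, 0.082]
tool_rot: [0.694, 0.72, 0.0, 0.002]
force: [0.5, -0.4, -1.1]
finger_gap: 0.684
gripper_force: 55.4
```

Request:
servo_tool(
  rows=[
    [[0,0,0,0,0,-0.02,0.3],[0,0,0,0,0,-0.035,0.3],[0,0,0,0,0,-0.04,0.3],[0,0,0,0,0,-0.04,0.3],[0,0,0,0.01,-0.01,-0.02,0.3],[0,0,0,0.0262,-0.0205,0,0.3],[0,0,0,0.0262,-0.0205,0,0.3],[0,0,0,0.0262,-0.0205,0,0.3]],
  ],
)

```text
t: 90.23
tcp_pos: [0.5034, -0.0383, 0.2372]
tool_rot: [0.693, 0.721, 0.0, 0.0]
force: [0.9, 0.0, -1.1]
finger_gap: 0.687
gripper_force: 55.4
```

Request:
servo_tool(
  rows=[
    [[0,0,0,0.0262,-0.0205,0,0.3],[0,0,0,0.0262,-0.0205,0,0.3],[0,0,0,0.0262,-0.0205,0,0.3],[0,0,0,0.0162,-0.0205,0,0.3],[0,0,6.2,0,0,0,0.3],[0,0,6.2,0,0,0,0.3],[0,0,6.1,0,0,0,0.3],[0,0,0,0,0,0,0.3]],
  ],
)

```text
t: 90.9
tcp_pos: [0.4185, 0.0529, 0.2368]
tool_rot: [0.8, 0.6, 0.0, 0.0]
force: [-0.0, 0.3, -1.6]
finger_gap: 0.687
gripper_force: 55.4
```

```bash
python3 - <<'E'
from h import *
to(.4015,.2477,.0764,73.5)
kt=cam("wrist"); i=manip.snapshot("wrist"); cv2.imwrite("pics/w25.png",i)
c,a=green("wrist",.012,i,kt)
E
```

```text
pos [0.4185 0.0529 0.2368] yaw 73.68933197145236 F [-0.0392  0.2817 -1.6058] gap 0.6873012591268846
wz 0.18933197145236136 tx 0.18199267939364674 ty -0.07158915293622384 tz 0.16036390878575846
wrist area 2462 bbox [204   0  88  86] centre [395.9492 227.7582] size (80.91028594970703, 83.05593872070312) long axis yaw 163.84445
```

Request:
servo_tool(
  rows=[
    [[0,0,0,0.015,-0.006,0,0.3],[0,0,0,0.03,-0.012,0,0.3],[0,0,0,0.036,-0.014,0,0.3],[0,0,0,0.036,-0.014,0,0.3],[0,0,0,0.036,-0.014,0,0.3],[0,0,0,0.0295,-0.011,0,0.3],[0,0,0,0,0,0.03,0.3],[0,0,0,0,0,0.03,0.3]],
  ],
)

```text
t: 91.62
tcp_pos: [0.4032, 0.2504, 0.1774]
tool_rot: [0.798, 0.603, 0.003, 0.001]
force: [0.5, -0.9, -1.2]
finger_gap: 0.682
gripper_force: 55.4
```

Request:
servo_tool(
  rows=[
    [[0,0,0.2,0,0,0.03,0.3],[0,0,0,0,0,0.02,0.3],[0,0,0,0,0,0.01,0.3],[0,0,0,0,0,0,0.3],[0,0,0,0,0,0,0.3],[0,0,0,0,0,0,0.3]],
  ],
)

```text
t: 92.12
tcp_pos: [0.4023, 0.248, 0.1172]
tool_rot: [0.801, 0.599, 0.001, 0.0]
force: [0.4, -0.2, -0.9]
finger_gap: 0.686
gripper_force: 55.4
```

```bash
python3 - <<'E'
from h import *
to(.402,.248,.0757,73.5)
E
```

```text
pos [0.4023 0.248  0.1172] yaw 73.6209889560964 F [ 0.43   -0.2489 -0.9329] gap 0.6860256690745167
wz 0.12098895609639726 tx -7.472186117599121e-05 ty -0.00031158664343671594 tz 0.041476463805946454
```

Request:
servo_tool(
  rows=[
    [[0,0,0,0,0,0.012,0.3],[0,0,0,0,0,0.011,0.3],[0,0,0,0,0,0.008,0.3],[0,0,0,0,0,0.005,0.3],[0,0,0,0,0,0.002,0.3],[0,0,0,0,0,0,0.3],[0,0,0,0,0,0,0.3]],
  ],
)

```text
t: 92.7
tcp_pos: [0.4019, 0.248, 0.0789]
tool_rot: [0.801, 0.599, 0.0, 0.0]
force: [-1.1, -0.3, -0.5]
finger_gap: 0.686
gripper_force: 55.5
```

Request:
servo_tool(
  rows=[
    [[0,0,0,0,0,0.002,0.3],[0,0,0,0,0,0.001,0.3],[0,0,0,0,0,0,0.3]],
  ],
)

```text
t: 92.95
tcp_pos: [0.4016, 0.2479, 0.0756]
tool_rot: [0.801, 0.599, 0.0, 0.0]
force: [0.6, -0.3, -1.6]
finger_gap: 0.68
gripper_force: 55.5
```

Nested depth reached. Release, rise, and check before handing in.

Request:
servo_tool(
  rows=[
    [[0,0,0,0,0,0.0005,0.3],[0,0,0,0,0,0,0.4],[0,0,0,0,0,0,0.5],[0,0,0,0,0,0,0.7],[0,0,0,0,0,0,0.7],[0,0,0,0,0,-0.02,0.7],[0,0,0,0,0,-0.04,0.7],[0,0,0,0,0,-0.04,0.7]],
  ],
)

```text
t: 93.62
tcp_pos: [0.4004, 0.2474, 0.1751]
tool_rot: [0.801, 0.599, -0.002, -0.001]
force: [1.6, 0.1, -1.3]
finger_gap: 0.849
gripper_force: 0.0
```

Request:
servo_tool(
  rows=[
    [[0,0,0,0,0,-0.04,0.7],[0,0,0,0,0,-0.03,0.7],[0,0,0,-0.02,0,0,0.7],[0,0,0,-0.04,0,0,0.7],[0,0,0,-0.04,0,0,0.7],[0,0,0,-0.02,0,0,0.7],[0,0,0,0,0,0,0.7],[0,0,0,0,0,0,0.7]],
  ],
)

```text
t: 94.28
tcp_pos: [0.3675, 0.1322, 0.2453]
tool_rot: [0.802, 0.598, 0.0, 0.0]
force: [0.5, -0.6, -0.5]
finger_gap: 0.853
gripper_force: 0.0
```

```bash
python3 - <<'E'
from h import *
i=manip.snapshot("wrist"); s=manip.snapshot("scene"); cv2.imwrite("pics/w26.png",i); cv2.imwrite("pics/s26.png",s)
cv2.imwrite("pics/c26.png",np.hstack([cv2.resize(i[0:250,150:400],(400,400)),cv2.resize(s[160:360,150:400],(400,320),interpolation=cv2.INTER_CUBIC).copy() if 0 else cv2.copyMakeBorder(cv2.resize(s[160:360,150:400],(400,320),interpolation=cv2.INTER_CUBIC),0,80,0,0,cv2.BORDER_CONSTANT)]))
E
```

```text
(no output)
```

View pics/c26.png

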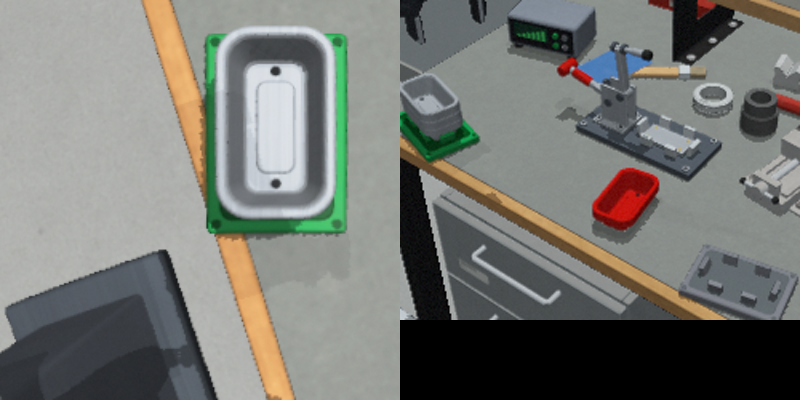

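The three covers are nested level in the green cradle. The grey cradle and the nest are empty, the clamp is open, and the red cover is untouched. Handing in.

```bash
python3 -c "
from station import manip
print(manip.sign_off())"
```

```text
the job is handed in; nothing more can be done
None
```

I handed the job in: each of the three covers was clamped for over 2 s with the fingers off it. They are now nested in the green cradle, the grey cradle and fixture are empty and the clamp is open. cover_3's first placing failed: the clamp's plunger tilted it (up to 40 N at the wrist), so I set it on the bare bench to level it, and it bumped the plunger again (49 N at the wrist) before seating. I think only the cover touched the plunger, but I could not confirm the gripper body stayed under 40 N.

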